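# Put the seasonings and the tea away

### The arm

A 6-joint arm with a two-finger parallel gripper is mounted at the origin on a cart in front of the work surface, level with it; the furniture and walls round the work are solid. World frame = base frame: x ahead of the robot, y to its left, z up, the work surface at z = 0. Lengths are in m, angles in degrees, forces in N, time in s.
With the tool pointing down it reaches from about 0.35 to 0.975 m from the base axis. Payload 7.1 kg.
Tool frame: the origin (TCP) lies midway between the tips of the shut fingers; the grasp point (between the pads) lies manip.grasp_offset behind it (manip.grasp_offset is the distance from the TCP to the grasp point, in m); z points along the fingers, y is the line along which they close (so a half turn about z gives the same grasp; the last joint's range is limited). The gripper opens to 88 mm and grips with 3 to 60 N. Pads are 20 mm wide; open, the fingers measure 115 mm over their backs; the gripper's body (75 mm by 178 mm) begins 61 mm behind the grasp point.
Start: joints at [74.026, 24.242, 93.386, -0, 62.372, -1.089], TCP at [0.161, 0.604, 0.223] pointing down, gripper open.
Joint ranges: [-172.04, 172.04], [-51.8, 120.97], [4.93, 147.93], [-75.15, 255.16], [6.16, 154.13], [-145.62, 145.62]. Speed limits (degrees/s): [136.94, 136.94, 172.46, 180, 180, 180].

### API

Orientations are given as [roll, pitch, yaw] about the fixed x, y, z axes, in that order (R = Rz(yaw) Ry(pitch) Rx(roll)).
In Python, from rig import manip gives the robot as it stands.
- The arm moves only by the shell command python3 -m creep 'ROWS'. ROWS is JSON, a list of rows, each an object of numbers: "claw": the finger opening in mm, from 0 to 87.8; "dx", "dy", "dz": the shift along the tool's x, y, z in mm; "rx", "ry", "rz": the turn, a rotation vector about the tool's x, y, z in degrees. A call has 1 to 8 rows; each row is the pose to reach, as a shift and turn from the pose commanded when the call began, along the tool's axes at that moment; what a row does not reach only later rows make up. A row lasts 1/12 s, in which the tool goes at most 41.7 mm and 7.16 degrees, less where a joint would pass 70% of its speed; a pose out of reach is approached as far as the arm can. A call with a gripper value outside its range is refused whole. The fingers move at their own pace and stop on an object; the grip force is fixed at half the most. Time passes only in rows, so rows that repeat a pose let the fingers close. It gives the time, the measured TCP pose, the force, the opening and the grip force at its end, in the units of the state.
- manip.get_obs(): the state, without advancing time (a new reading comes with each control period).
- manip.camera(name): name is "scene" or "side" or "wrist"; returns a dict with "image" (480x640x3 uint8, red, green, blue), "camera_matrix" (3x3 intrinsics, pixels), "k1" (the pictures are not rectified: a ray, as slopes to the right and down, at radius r is drawn at 1 + k1 r^2 times it, then the intrinsics apply), "eye" and "orientation" of the camera in the world; the wrist camera has in their place "tool_from_camera" (4x4, takes a point from camera to tool coordinates, whose origin is the TCP and whose axes are the flange's). Camera axes: x right, y up, looking along -z (the intrinsics and any distortion apply to the point x, -y, -z); pixel columns grow to the right and rows downward; lengths in m; the calibration is good to about 2 mm. A picture is of the moment at which its call begins: read the wrist's pose just before it. There is no depth.
- manip.close_job(): hands the job in; it is judged then, once.
The state is a dict: "time": time; "qpos": joint angles; "joint_vel": joint speeds; "joint_efforts": joint torques, N m; "tcp_pos": TCP position; "tcp_rot": TCP orientation; "force": force on the tool from outside, world axes, zero at the start; "torque": the same for the moment, N m; "grip_width": finger opening in m; "gripper_force": force on a finger pad.
Only numpy, scipy, OpenCV 4.12 (cv2) and the standard library are available. Lean on these libraries where they do the work, as an engineer would, in place of code of your own. Each camera call takes 0.05 s, during which the arm holds its last target. There are 200 camera calls.

### The job

Tidy up after the meal: first stand the two tall spice jars in the two back bays of the wooden rack, one in each, and only when both are in, stand the two short shakers in its two front bays. The tea packet goes upright onto the round board, beside the striped creamer. Set everything down gently without dropping it, and leave the creamer and the tin where they are.

Things in the scene. Friction and masses are not known exactly. Their poses are not given: they have to be found in the camera images.
- jar_a: tall spice jar with a yellow-brown screw cap, 42 mm diameter, 96 mm high (cap: top 20 mm, same diameter), about 0.1 kg, standing on the worktop; origin at the centre of its underside, z up
- jar_b: tall spice jar with a whitish ribbed screw cap, 44 mm diameter, 109 mm high (cap: top 21 mm, same diameter), about 0.1 kg, standing on the worktop; origin at the centre of its underside, z up
- shaker_a: short glass pepper shaker with a dark domed cap (cap: top 21 mm), 37 mm diameter, 69 mm high, about 60 g, standing on the worktop; origin at the centre of its underside, z up
- shaker_b: short glass salt shaker with a grey domed cap (cap: top 21 mm), 37 mm diameter, 69 mm high, about 60 g, standing on the worktop; origin at the centre of its underside, z up
- tea_packet: upright dark rectangular tea packet, 45 mm along its x, 56 mm along its y, 102 mm high, about 40 g, standing on the worktop; origin at the centre of its underside, z up
- spice_rack: low square open rack of light wood, fixed, 170 x 170 mm, 2 x 2 bays of 76 x 76 mm. Walls and dividers 6 mm thick, tops at z = 30 mm, back board's at 50 mm. Origin under its centre; x points to the back board (away from the robot within 15 degrees), y left. Bay centres: back x = +0.041, front x = -0.041, y = +-0.041 m; bay floor z = 0.008 m. Either jar in either back bay, either shaker in either front bay
- tea_board: round wooden board, 250 mm diameter, 16 mm thick, flat, fixed to the worktop; origin at the centre of its underside, z up, top at z = 0.016 m. The striped creamer stands on one half of it; the packet belongs on the opposite half, its centre about 60 mm from the board's centre
- creamer: brown-and-white striped creamer cup with sachets in it, 74 x 93 mm with its handle, 82 mm high, standing loose on the round board about 58 mm from the board's centre; not to be moved; origin at the centre of its underside, z up
- fish_tin: low round food tin, 86 mm diameter, 40 mm high, standing loose on the worktop behind the work; not to be moved; origin at the centre of its underside, z up
Not all that is in view belongs to the job. What is shaped like the jar_a but blue or pink is not meant.

How it is judged (in metres and radians):
On the way, in this order (a step that is already met when the one before it is completed fails the run):
1. both tall spice jars stand in the back bays of the rack (x of jar_a in the frame of spice_rack between 0.006 and 0.08 m and z of jar_a in the frame of spice_rack between 0.003 and 0.014 m and y of jar_a in the frame of spice_rack between -0.08 and 0.08 m and (y of jar_a in the frame of spice_rack below -0.006 m or y of jar_a in the frame of spice_rack above 0.006 m) and angle between each of jar_a, jar_b's own z axis and vertical below 0.12 rad and x of jar_b in the frame of spice_rack between 0.006 and 0.08 m and z of jar_b in the frame of spice_rack between 0.003 and 0.014 m and y of jar_b in the frame of spice_rack between -0.08 and 0.08 m and (y of jar_b in the frame of spice_rack below -0.006 m or y of jar_b in the frame of spice_rack above 0.006 m)), for 0.2 s.
2. both shakers stand in the front bays, the jars still in the back bays (all of step 1 and x of shaker_a in the frame of spice_rack between -0.08 and -0.006 m and z of shaker_a in the frame of spice_rack between 0.003 and 0.014 m and y of shaker_a in the frame of spice_rack between -0.08 and 0.08 m and (y of shaker_a in the frame of spice_rack below -0.006 m or y of shaker_a in the frame of spice_rack above 0.006 m) and angle between each of shaker_a, shaker_b's own z axis and vertical below 0.12 rad and x of shaker_b in the frame of spice_rack between -0.08 and -0.006 m and z of shaker_b in the frame of spice_rack between 0.003 and 0.014 m and y of shaker_b in the frame of spice_rack between -0.08 and 0.08 m and (y of shaker_b in the frame of spice_rack below -0.006 m or y of shaker_b in the frame of spice_rack above 0.006 m)), for 0.2 s.
At the end, for the whole second after the job is handed in: One spice jar upright (within 0.12 rad) on the floor of each back bay, one shaker upright in each front bay; tea packet upright on the round board, centres within 95 mm; creamer and tin within 30 mm of where they were; all at rest (under 0.02 m/s) (all of step 2 and horizontal distance between tea_packet and tea_board below 0.095 m and z of tea_packet in the frame of tea_board between 0.011 and 0.022 m and angle between tea_packet's own z axis and vertical below 0.12 rad and distance of each of creamer, fish_tin from where it was at the start of the episode below 0.03 m and linear speed of each of jar_a, jar_b, shaker_a, shaker_b, tea_packet below 0.02 m/s); the robot touches nothing.
It fails at once if a shaker is put into the rack before both jars are in its back bays (((x of shaker_a in the frame of spice_rack between -0.085 and 0.085 m and y of shaker_a in the frame of spice_rack between -0.085 and 0.085 m and z of shaker_a in the frame of spice_rack below 0.03 m) or (x of shaker_b in the frame of spice_rack between -0.085 and 0.085 m and y of shaker_b in the frame of spice_rack between -0.085 and 0.085 m and z of shaker_b in the frame of spice_rack below 0.03 m)) and not (x of jar_a in the frame of spice_rack between 0 and 0.085 m and y of jar_a in the frame of spice_rack between -0.085 and 0.085 m and z of each of jar_a, jar_b in the frame of spice_rack below 0.03 m and x of jar_b in the frame of spice_rack between 0 and 0.085 m and y of jar_b in the frame of spice_rack between -0.085 and 0.085 m)).
It fails at once if one of the five things is dropped from more than about 3 cm ((height (world z) of jar_a above 0.05 m and contact force between jar_a and anything else below 0.001 N) or (height (world z) of jar_b above 0.05 m and contact force between jar_b and anything else below 0.001 N) or (height (world z) of shaker_a above 0.05 m and contact force between shaker_a and anything else below 0.001 N) or (height (world z) of shaker_b above 0.05 m and contact force between shaker_b and anything else below 0.001 N) or (height (world z) of tea_packet above 0.05 m and contact force between tea_packet and anything else below 0.001 N)).
It fails at once if the striped creamer or the tin is pushed away or tipped (distance of any of creamer, fish_tin from where it was at the start of the episode above 0.03 m or angle between any of creamer, fish_tin's own z axis and vertical above 0.35 rad).
It also fails if it takes over 120 s, if anything falls off the work surface, if the arm or the gripper's body presses on something with over 40 N, if the wrist force passes 120 N, or if a joint passes its speed limit or range.

## Working session

There is one attempt and no reset: what is moved stays moved. The work goes in short steps, Python scripts to look and compute and a shell command to move; the robot and the scene stay as the last step left them, time stands still between calls to the robot, and variables do not carry over. Pictures are saved under pics/ and viewed, at most 17 in all, crops included, and the job is handed in when it is done.

```bash
mkdir -p pics; ls
python3 - <<'E'
from rig import manip
import cv2,numpy as np
print(manip.get_obs(), manip.grasp_offset)
for n in("scene","side","wrist"):
    c=manip.camera(n); cv2.imwrite(f"pics/{n}0.png",c["image"][:,:,::-1])
    print(n,{k:(np.round(v,4).tolist() if k!="image" else 0) for k,v in c.items()})
E
```

```text
pics
{'time': 0.0, 'qpos': array([ 7.40239953e+01,  2.42835031e+01,  9.34318950e+01, -1.98795062e-04,
        6.23728364e+01, -1.08874770e+00]), 'joint_vel': array([-0.0758974 , -0.0126161 ,  0.04677144, -0.05750523,  0.08228344,
        0.0744397 ]), 'joint_efforts': array([ 4.05943429e-04, -5.44618213e+01, -2.73666877e+01,  6.44867029e-02,
        2.27453263e-02, -1.32695227e-04]), 'tcp_pos': array([0.1603957 , 0.60348406, 0.22190865]), 'tcp_rot': array([-1.79911778e+02, -1.50059493e-03,  1.65112834e+02]), 'force': array([ 0.5643034 ,  0.79448359, -0.7414979 ]), 'torque': array([-0.0116864 ,  0.05107152,  0.00549319]), 'gripper_force': 0.0, 'grip_width': 0.08773722159101909} 0.0187
scene {'image': 0, 'camera_matrix': [[448.1817, 0.0, 322.6471], [0.0, 448.1817, 241.1758], [0.0, 0.0, 1.0]], 'k1': -0.0672, 'eye': [0.1813, -0.6693, 0.6108], 'orientation': [53.7419, -0.474, -28.5813]}
side {'image': 0, 'camera_matrix': [[460.8867, 0.0, 315.1899], [0.0, 460.8867, 235.6534], [0.0, 0.0, 1.0]], 'k1': -0.1068, 'eye': [0.1269, 0.9223, 0.6677], 'orientation': [58.7251, 0.5053, -154.7979]}
wrist {'image': 0, 'camera_matrix': [[367.5208, 0.0, 322.5873], [0.0, 367.5208, 245.1769], [0.0, 0.0, 1.0]], 'k1': -0.0066, 'tool_from_camera': [[-0.0, 0.9676, 0.2526, 0.0686], [1.0, 0.0001, -0.0002, 0.0008], [-0.0002, 0.2526, -0.9676, -0.1616], [0.0, 0.0, 0.0, 1.0]]}
```

View pics/scene0.png

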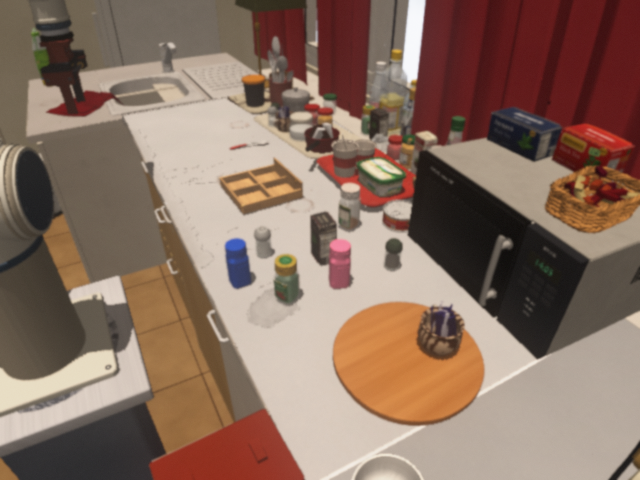

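View pics/side0.png

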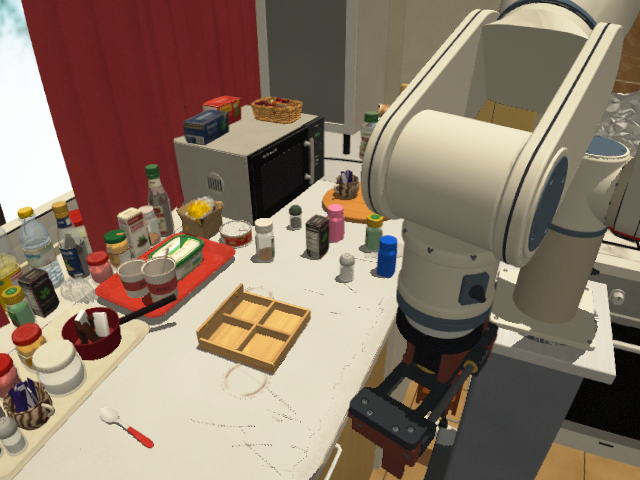

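Scene view: rack (262,186), jar_b white cap (349,190), tin (398,215), packet (323,238), shaker_b (263,242), shaker_a (393,252), jar_a (286,278), board (408,360) with the creamer (441,330). Blue (237,262) and pink (340,263) are decoys. Side view: rack (255,327), jar_b (264,240), packet (317,236), shaker_b (346,267), shaker_a (295,216), jar_a (374,232). I'll zoom in to pick exact pixels.

Run:
```python
import cv2
for n,(x,y,w,h) in {"scene":(210,150,280,210),"side":(190,165,220,165)}.items():
    i=cv2.imread(f"pics/{n}0.png")[y:y+h,x:x+w]
    s=800/w
    i=cv2.resize(i,(800,600),interpolation=cv2.INTER_CUBIC)
    for k in range(0,w,20): cv2.putText(i,str(x+k),(int(k*s),10),0,.35,(0,0,255));cv2.line(i,(int(k*s),0),(int(k*s),600),(255,255,0) ,1) if k%40==0 else 0
    for k in range(0,h,20): cv2.putText(i,str(y+k),(0,int(k*s)+4),0,.35,(0,0,255));cv2.line(i,(0,int(k*s)),(800,int(k*s)),(255,255,0),1) if k%40==0 else 0
    cv2.imwrite(f"pics/{n}z.png",i)
```

```text
(no output)
```

View pics/scenez.png

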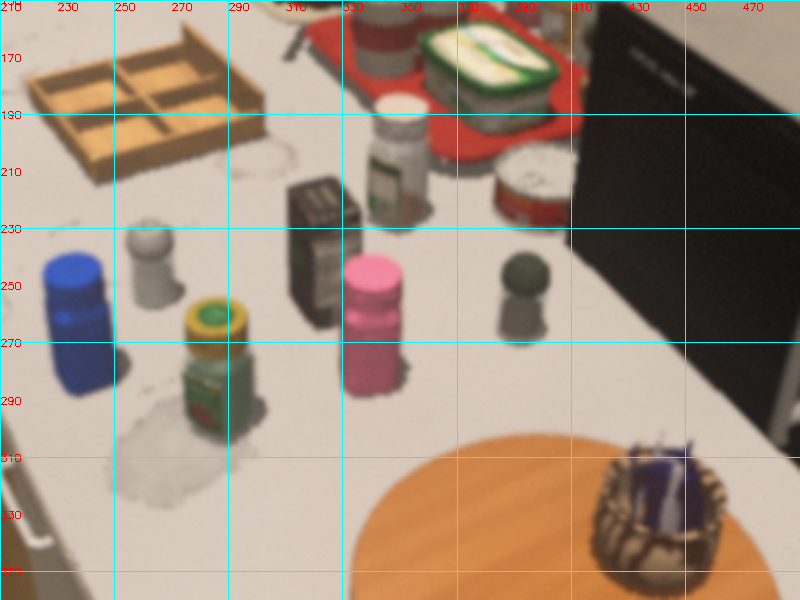

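View pics/sidez.png

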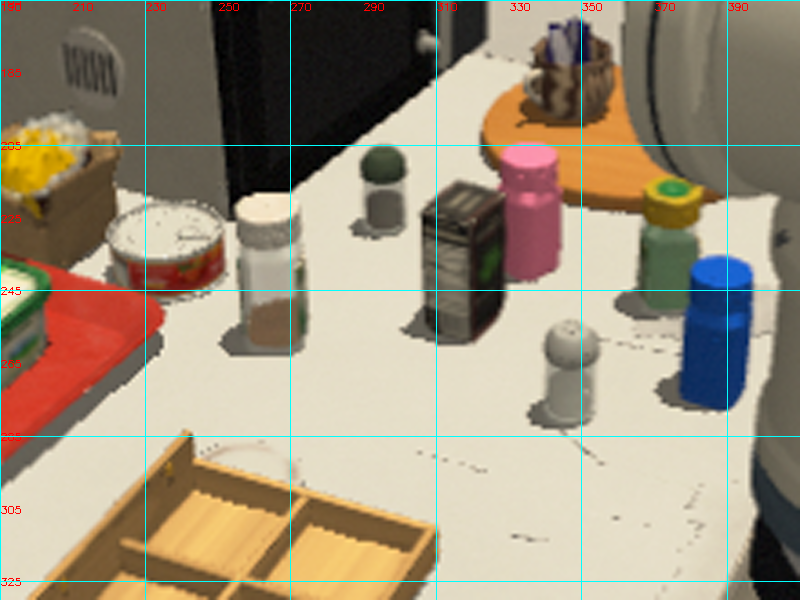

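Zoomed: jar_a cap top at scene (285.6,260.6)/side (375.1,216.7); jar_b (350.4,187.5)/(263.7,221.9); shaker_b dome (262.5,234)/(347,260); shaker_a dome (394,246.3)/(295.3,210.4); packet top (323.4,219.7)/(318,220). I'll triangulate these now.

```bash
cat > h.py <<'E'
import numpy as np, cv2
from scipy.spatial.transform import Rotation as Ro
def Rm(e): return Ro.from_euler("xyz",e,degrees=True).as_matrix()
def ray(c,uv,pose=None):
    K=np.array(c["camera_matrix"]); k=c["k1"]
    d=(np.array(uv,float)-K[:2,2])/K[0,0]; s=d.copy()
    for _ in range(20): s=d/(1+k*(s@s))
    v=np.array([s[0],-s[1],-1])
    if pose is None: return np.array(c["eye"]),Rm(c["orientation"])@v
    T=np.array(c["tool_from_camera"]);R=Rm(pose[1])
    return R@T[:3,3]+pose[0], R@T[:3,:3]@v
def plane(r,z): o,d=r; return o+d*(z-o[2])/d[2]
def tri(*rs):
    A=0;b=0
    for o,d in rs:
        d=d/np.linalg.norm(d);P=np.eye(3)-np.outer(d,d);A=A+P;b=b+P@o
    p=np.linalg.solve(A,b); return p,[np.linalg.norm(np.cross(p-o,d/np.linalg.norm(d))) for o,d in rs]
def steps(dst,yaw_turn=0):
    "tool-frame mm shift to world TCP dst"
    from rig import manip
    o=manip.get_obs(); return np.round(Rm(o["tcp_rot"]).T@(np.array(dst)-o["tcp_pos"])*1000,1)
E
python3 - <<'E'
from h import *
from rig import manip
S=manip.camera("scene");D=manip.camera("side")
np.set_printoptions(precision=4,suppress=True)
def z(u,v): return 210+u/2.857,150+v/2.857
def w(u,v): return 190+u/3.636,165+v/3.636
for n,a,b in [("jar_a .096",z(216,316),w(673,188)),("jar_b .109",z(401,107),w(268,207)),("shB ~.05",z(150,240),w(571,345)),("shA",z(526,275),w(383,165)),("tea .102",z(324,199),w(465,200)),("rack front-right .03",z(97,160),w(437,527)),("rack back-right .05",z(265,96),w(187,433)),("tin .04",z(538,168),w(168,228))]:
    print(n,*tri(ray(S,a),ray(D,b)))
for n,p,h in [("backleft",z(184,25),.05),("backright",z(265,96),.05),("frontleft",z(28,80),.03),("frontright",z(97,160),.03),("tea t1",z(287,185),.102),("t2",z(337,177),.102),("t3",z(362,212),.102),("t4",z(312,222),.102)]: print(n,plane(ray(S,p),h))
for n,p,h in [("tea s1",w(421,211),.102),("s2",w(463,183),.102),("s3",w(506,194),.102),("s4",w(470,222),.102),("jar_a",w(673,188),.096),("jar_b",w(268,207),.109)]: print(n,plane(ray(D,p),h))
im=S["image"];h=cv2.cvtColor(im,cv2.COLOR_RGB2HSV)
m=cv2.inRange(h,(5,130,90),(22,255,255));m[:290]=0;m[:,:325]=0;m[430:]=0
c=max(cv2.findContours(m,0,1)[0],key=cv2.contourArea)
p=np.float32([plane(ray(S,q[0]),.016)[:2] for q in c])
print(cv2.minEnclosingCircle(p*1000),p.min(0),p.max(0))
print("creamer base",plane(ray(S,z(655,585)),.016),"body",plane(ray(S,z(655,535)),.05))
E
```

```text
jar_a .096 [ 0.4323 -0.0756  0.0957] [np.float64(8.383143731772659e-05), np.float64(8.38314373177162e-05)]
jar_b .109 [0.6678 0.0832 0.1075] [np.float64(2.6748172116085038e-05), np.float64(2.674817211599428e-05)]
shB ~.05 [0.4469 0.0787 0.0538] [np.float64(0.00013495470310937035), np.float64(0.00013495470310934674)]
shA [ 0.6712 -0.0902  0.0543] [np.float64(0.0001783941293831519), np.float64(0.00017839412938306677)]
tea .102 [0.556  0.0063 0.0993] [np.float64(1.4916627426845724e-06), np.float64(1.491662742805124e-06)]
rack front-right .03 [0.4638 0.2476 0.026 ] [np.float64(0.0015237623888196938), np.float64(0.0015237623888197493)]
rack back-right .05 [0.6302 0.2526 0.0443] [np.float64(5.37270027998838e-05), np.float64(5.372700279974631e-05)]
tin .04 [0.7826 0.0427 0.0406] [np.float64(0.0013852667055383838), np.float64(0.0013852667055381815)]
backleft [0.6192 0.4102 0.05  ]
backright [0.6256 0.2433 0.05  ]
frontleft [0.4563 0.4098 0.03  ]
frontright [0.4636 0.2424 0.03  ]
tea t1 [0.539  0.0317 0.102 ]
t2 [0.5766 0.0241 0.102 ]
t3 [ 0.5699 -0.0244  0.102 ]
t4 [ 0.5326 -0.0189  0.102 ]
tea s1 [0.5749 0.0368 0.102 ]
s2 [ 0.5655 -0.0109  0.102 ]
s3 [ 0.5317 -0.0088  0.102 ]
s4 [0.5382 0.0366 0.102 ]
jar_a [ 0.4322 -0.0752  0.096 ]
jar_b [0.6664 0.0855 0.109 ]
((543.888671875, -310.1087951660156), 127.76133728027344) [ 0.4201 -0.434 ] [ 0.6684 -0.1853]
creamer base [ 0.5924 -0.3354  0.016 ] body [ 0.593 -0.326  0.05 ]
```

```bash
R='{"dx":-226,"dy":-190,"dz":-54,"rz":-17}'; python3 -m creep '[{"dx":-226,"dy":-190,"dz":-54,"rz":-17},{"dx":-226,"dy":-190,"dz":-54,"rz":-17},{"dx":-226,"dy":-190,"dz":-54,"rz":-17},{"dx":-226,"dy":-190,"dz":-54,"rz":-17},{"dx":-226,"dy":-190,"dz":-54,"rz":-17},{"dx":-226,"dy":-190,"dz":-54,"rz":-17},{"dx":-226,"dy":-190,"dz":-54,"rz":-17},{"dx":-226,"dy":-190,"dz":-54,"rz":-17}]'
python3 - <<'E'
from h import *
from rig import manip
np.set_printoptions(precision=4,suppress=True)
print(manip.get_obs()["qpos"],steps([.50,.12,.33]))
S=manip.camera("scene");D=manip.camera("side")
def z(u,v): return 210+u/2.857,150+v/2.857
def w(u,v): return 190+u/3.636,165+v/3.636
print("pink",tri(ray(S,z(372,272)),ray(D,w(528,155)))[0],"blue",tri(ray(S,z(73,270)),ray(D,w(720,270)))[0])
print("tray corners",plane(ray(S,z(415,155)),.01),plane(ray(S,z(575,150)),.01),"cupbase",plane(ray(S,z(385,72)),.01),"tub",plane(ray(S,z(490,128)),.01))
E
```

```text
[74.0285 24.2626 93.4049 -0.0005 62.3729 -1.0897] [-452.4 -380.4 -107.4]
pink [ 0.5455 -0.0807  0.0948] blue [0.3686 0.0155 0.0951]
tray corners [0.7277 0.1488 0.01  ] [0.861  0.0888 0.01  ] cupbase [0.7849 0.2968 0.01  ] tub [0.8149 0.1571 0.01  ]validation failed for argument at $[0]...
```

```bash
python3 -m creep '[{"claw":87,"dx":-226,"dy":-190,"dz":-54,"rx":0,"ry":0,"rz":-17},{"claw":87,"dx":-226,"dy":-190,"dz":-54,"rx":0,"ry":0,"rz":-17},{"claw":87,"dx":-226,"dy":-190,"dz":-54,"rx":0,"ry":0,"rz":-17},{"claw":87,"dx":-226,"dy":-190,"dz":-54,"rx":0,"ry":0,"rz":-17},{"claw":87,"dx":-226,"dy":-190,"dz":-54,"rx":0,"ry":0,"rz":-17},{"claw":87,"dx":-226,"dy":-190,"dz":-54,"rx":0,"ry":0,"rz":-17},{"claw":87,"dx":-226,"dy":-190,"dz":-54,"rx":0,"ry":0,"rz":-17},{"claw":87,"dx":-226,"dy":-190,"dz":-54,"rx":0,"ry":0,"rz":-17}]'
python3 -c "
from h import *
print(steps([.50,.12,.33]))"
```

```text
time: 1.02
tcp_pos: [0.3326, 0.3588, 0.278]
tcp_rot: [-180.0, 0.1, -178.1]
force: [-0.2, -0.1, -0.5]
grip_width: 0.0868
gripper_force: 0.0
[-159.3 -244.3  -51.7]
```

```bash
python3 -m creep '[{"claw":87,"dx":-160,"dy":-244,"dz":-52,"rx":0,"ry":0,"rz":0},{"claw":87,"dx":-160,"dy":-244,"dz":-52,"rx":0,"ry":0,"rz":0},{"claw":87,"dx":-160,"dy":-244,"dz":-52,"rx":0,"ry":0,"rz":0},{"claw":87,"dx":-160,"dy":-244,"dz":-52,"rx":0,"ry":0,"rz":0},{"claw":87,"dx":-160,"dy":-244,"dz":-52,"rx":0,"ry":0,"rz":0},{"claw":87,"dx":-160,"dy":-244,"dz":-52,"rx":0,"ry":0,"rz":0},{"claw":87,"dx":-160,"dy":-244,"dz":-52,"rx":0,"ry":0,"rz":0},{"claw":87,"dx":-160,"dy":-244,"dz":-52,"rx":0,"ry":0,"rz":0}]'
python3 - <<'E'
from h import *
from rig import manip
import pickle
o=manip.get_obs();c=manip.camera("wrist");pickle.dump((o,c),open("w1.pkl","wb"))
cv2.imwrite("pics/w1.png",cv2.resize(c["image"][:,:,::-1],(800,600),interpolation=cv2.INTER_CUBIC))
E
```

```text
time: 1.68
tcp_pos: [0.5026, 0.1205, 0.3301]
tcp_rot: [-179.9, 0.2, -178.1]
force: [-1.1, -0.0, 0.9]
grip_width: 0.0872
gripper_force: 0.0
```

View pics/w1.png

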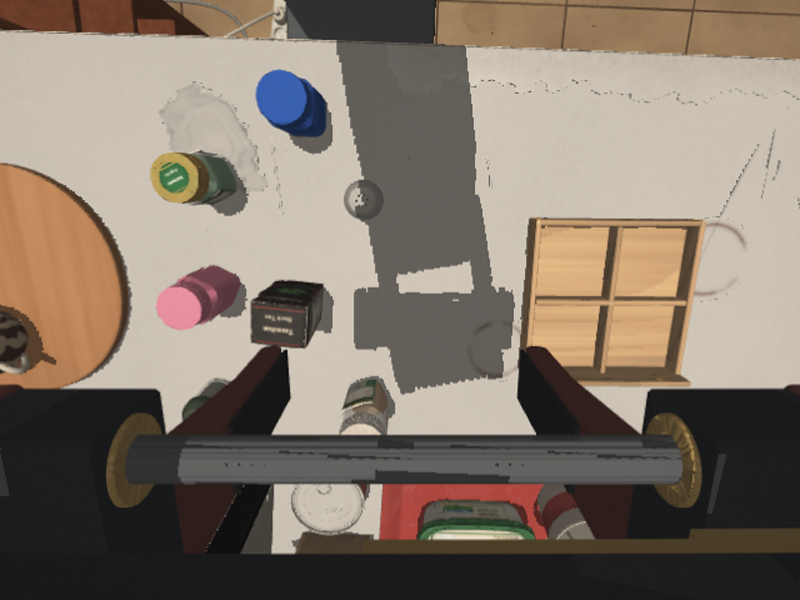

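Wrist view (800 px wide): rack cross at (609,300), jar_a cap (176,177), shaker_b (363,199), packet top about (251..312, 294..347), jar_b mostly hidden by the gripper bar at (365,410), board at left.

Run:
```python
from h import *
import pickle
np.set_printoptions(precision=4,suppress=True)
o,c=pickle.load(open("w1.pkl","rb")); P=(o["tcp_pos"],o["tcp_rot"])
f=lambda u,v,z:plane(ray(c,(u*.8,v*.8),P),z)[:2]
for n,u,v,z in [("cross",609,300,.03),("div front",615,228,.03),("div back",603,372,.03),("ydiv R",536,299,.03),("ydiv L",692,302,.03),("jar_a",176,177,.096),("shB",363,199,.055),("pt1",251,294,.102),("pt2",312,297,.102),("pt3",308,347,.102),("pt4",251,340,.102)]: print(n,f(u,v,z))
```

```text
cross [0.5419 0.3357]
div front [0.4681 0.3308]
div back [0.622 0.341]
ydiv R [0.5433 0.2599]
ydiv L [0.5411 0.4224]
jar_a [ 0.4334 -0.07  ]
shB [0.4476 0.082 ]
pt1 [ 0.5299 -0.0107]
pt2 [0.5309 0.0424]
pt3 [0.5773 0.038 ]
pt4 [ 0.5723 -0.013 ]
```

```bash
python3 -c "
from h import *
print(steps([.433,-.073,.14]))"
```

```text
[  75.  -192.6  189.3]
```

```bash
python3 -m creep '[{"claw":87,"dx":75,"dy":-193,"dz":189,"rx":0,"ry":0,"rz":0},{"claw":87,"dx":75,"dy":-193,"dz":189,"rx":0,"ry":0,"rz":0},{"claw":87,"dx":75,"dy":-193,"dz":189,"rx":0,"ry":0,"rz":0},{"claw":87,"dx":75,"dy":-193,"dz":189,"rx":0,"ry":0,"rz":0},{"claw":87,"dx":75,"dy":-193,"dz":189,"rx":0,"ry":0,"rz":0},{"claw":87,"dx":75,"dy":-193,"dz":189,"rx":0,"ry":0,"rz":0},{"claw":87,"dx":75,"dy":-193,"dz":189,"rx":0,"ry":0,"rz":0},{"claw":87,"dx":75,"dy":-193,"dz":189,"rx":0,"ry":0,"rz":0}]'
python3 - <<'E'
from h import *
from rig import manip
print(steps([.433,-.073,.038]))
c=manip.camera("wrist")
cv2.imwrite("pics/w2.png",c["image"][:,:,::-1])
E
```

```text
time: 2.4
tcp_pos: [0.4268, -0.0717, 0.1361]
tcp_rot: [179.9, -0.4, -178.0]
force: [-2.0, 1.0, -0.4]
grip_width: 0.087
gripper_force: 0.0
[-6.9 -1.6 98. ]
```

View pics/w2.png

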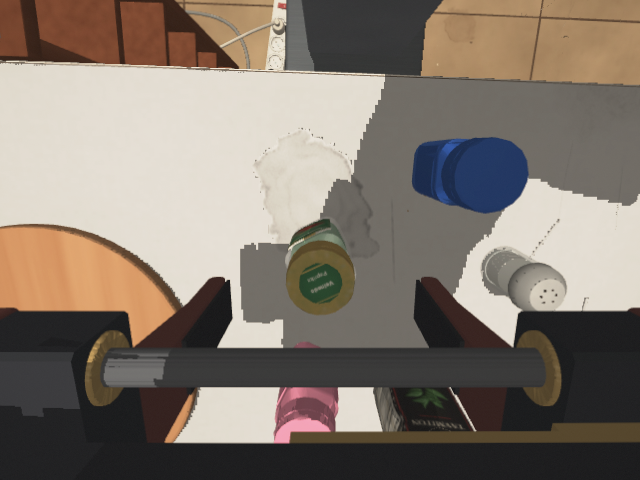

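Wrist view over jar_a: cap centre at (321,278), between the open fingers; blue, pink and the packet are clear. I'll check the position after settling.

```bash
python3 -m creep '[{"claw":87,"dx":0,"dy":0,"dz":0,"rx":0,"ry":0,"rz":0},{"claw":87,"dx":0,"dy":0,"dz":0,"rx":0,"ry":0,"rz":0},{"claw":87,"dx":0,"dy":0,"dz":0,"rx":0,"ry":0,"rz":0}]'
python3 - <<'E'
from h import *
from rig import manip
o=manip.get_obs();c=manip.camera("wrist")
m=cv2.inRange(cv2.cvtColor(c["image"],cv2.COLOR_RGB2HSV),(15,80,60),(90,255,255));m[:225]=0;m[330:]=0;m[:,:270]=0;m[:,380:]=0
k=max(cv2.findContours(m,0,1)[0],key=cv2.contourArea);print(cv2.minEnclosingCircle(k))
p=plane(ray(c,(321,278),(o["tcp_pos"],o["tcp_rot"])),.096);print(p,o["tcp_pos"],steps([p[0],p[1],.038]))
E
```

```text
time: 2.7
tcp_pos: [0.4325, -0.0702, 0.1408]
tcp_rot: [-180.0, 0.1, -177.8]
force: [0.3, -0.1, 0.4]
grip_width: 0.087
gripper_force: 0.0
((318.18548583984375, 265.19757080078125), 36.516448974609375)
[ 0.43828417 -0.07010726  0.096     ] [ 0.43249566 -0.07016622  0.14075154] [ -5.7  -0.  102.7]
```

```bash
python3 -m creep '[{"claw":87,"dx":0,"dy":-2,"dz":30,"rx":0,"ry":0,"rz":0},{"claw":87,"dx":0,"dy":-2,"dz":60,"rx":0,"ry":0,"rz":0},{"claw":87,"dx":0,"dy":-2,"dz":85,"rx":0,"ry":0,"rz":0},{"claw":87,"dx":0,"dy":-2,"dz":103,"rx":0,"ry":0,"rz":0},{"claw":87,"dx":0,"dy":-2,"dz":103,"rx":0,"ry":0,"rz":0},{"claw":87,"dx":0,"dy":-2,"dz":103,"rx":0,"ry":0,"rz":0}]'
python3 -m creep '[{"claw":36,"dx":0,"dy":0,"dz":0,"rx":0,"ry":0,"rz":0},{"claw":36,"dx":0,"dy":0,"dz":0,"rx":0,"ry":0,"rz":0},{"claw":36,"dx":0,"dy":0,"dz":0,"rx":0,"ry":0,"rz":0},{"claw":36,"dx":0,"dy":0,"dz":0,"rx":0,"ry":0,"rz":0},{"claw":36,"dx":0,"dy":0,"dz":0,"rx":0,"ry":0,"rz":0},{"claw":36,"dx":0,"dy":0,"dz":0,"rx":0,"ry":0,"rz":0},{"claw":36,"dx":0,"dy":0,"dz":0,"rx":0,"ry":0,"rz":0},{"claw":36,"dx":0,"dy":0,"dz":0,"rx":0,"ry":0,"rz":0}]'
```

```text
time: 3.25
tcp_pos: [0.4313, -0.0727, 0.0367]
tcp_rot: [180.0, -0.1, -177.8]
force: [-0.1, -0.1, 0.4]
grip_width: 0.0875
gripper_force: 0.0
time: 3.92
tcp_pos: [0.4315, -0.0733, 0.0369]
tcp_rot: [-180.0, 0.0, -177.9]
force: [-0.4, 0.5, 5.2]
grip_width: 0.0461
gripper_force: 30.0
```

```bash
python3 -m creep '[{"claw":36,"dx":0,"dy":0,"dz":-10,"rx":0,"ry":0,"rz":0},{"claw":36,"dx":0,"dy":0,"dz":-30,"rx":0,"ry":0,"rz":0},{"claw":36,"dx":0,"dy":0,"dz":-60,"rx":0,"ry":0,"rz":0},{"claw":36,"dx":0,"dy":0,"dz":-90,"rx":0,"ry":0,"rz":0},{"claw":36,"dx":0,"dy":0,"dz":-113,"rx":0,"ry":0,"rz":0},{"claw":36,"dx":0,"dy":0,"dz":-113,"rx":0,"ry":0,"rz":0},{"claw":36,"dx":0,"dy":0,"dz":-113,"rx":0,"ry":0,"rz":0}]'
python3 - <<'E'
from h import *
from rig import manip
# rack frame: centre .542,.334 yaw 2.3
c,s=np.cos(np.radians(2.3)),np.sin(np.radians(2.3))
for n,x,y in [("BL",.041,.044),("BR",.041,-.043),("FL",-.044,.043),("FR",-.044,-.043)]:
    print(n,.542+c*x-s*y,.334+s*x+c*y)
print(steps([.542+c*.041-s*.044,.334+s*.041+c*.044,.16]))
i=manip.camera("side")["image"]
cv2.imwrite("pics/s2.png",i[120:300,190:450,::-1])
E
```

```text
time: 4.5
tcp_pos: [0.4319, -0.0734, 0.1509]
tcp_rot: [-180.0, 0.2, -177.9]
force: [0.4, 0.3, -1.7]
grip_width: 0.0459
gripper_force: 30.0
BL 0.5812011713282598 0.3796099568788706
BR 0.5846926372785924 0.2926800445039138
FL 0.4963097795360643 0.37519956011848854
FR 0.4997611136938645 0.28926884213864623
[-165.9  447.2   -8.9]
```

View pics/s2.png

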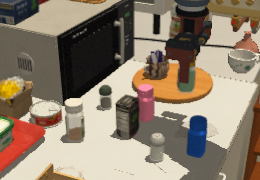

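The jar is lifted cleanly. Next I carry it to the back-left bay.

```bash
python3 -m creep '[{"claw":36,"dx":-20,"dy":30,"dz":0,"rx":0,"ry":0,"rz":0},{"claw":36,"dx":-40,"dy":65,"dz":0,"rx":0,"ry":0,"rz":0},{"claw":36,"dx":-55,"dy":100,"dz":0,"rx":0,"ry":0,"rz":0},{"claw":36,"dx":-70,"dy":135,"dz":0,"rx":0,"ry":0,"rz":0},{"claw":36,"dx":-85,"dy":170,"dz":0,"rx":0,"ry":0,"rz":0},{"claw":36,"dx":-100,"dy":205,"dz":0,"rx":0,"ry":0,"rz":0},{"claw":36,"dx":-110,"dy":240,"dz":0,"rx":0,"ry":0,"rz":0},{"claw":36,"dx":-120,"dy":275,"dz":0,"rx":0,"ry":0,"rz":0}]'
python3 -m creep '[{"claw":36,"dx":-10,"dy":35,"dz":0,"rx":0,"ry":0,"rz":0},{"claw":36,"dx":-20,"dy":70,"dz":0,"rx":0,"ry":0,"rz":0},{"claw":36,"dx":-30,"dy":105,"dz":0,"rx":0,"ry":0,"rz":0},{"claw":36,"dx":-40,"dy":135,"dz":0,"rx":0,"ry":0,"rz":0},{"claw":36,"dx":-45,"dy":160,"dz":0,"rx":0,"ry":0,"rz":0},{"claw":36,"dx":-46,"dy":172,"dz":0,"rx":0,"ry":0,"rz":0},{"claw":36,"dx":-46,"dy":172,"dz":0,"rx":0,"ry":0,"rz":0},{"claw":36,"dx":-46,"dy":172,"dz":0,"rx":0,"ry":0,"rz":0}]'
python3 - <<'E'
from h import *
from rig import manip
o=manip.get_obs();c=manip.camera("wrist")
print(steps([.5812,.3796,.046]))
cv2.imwrite("pics/w3.png",c["image"][:,:,::-1])
E
```

```text
time: 5.22
tcp_pos: [0.54, 0.2075, 0.1473]
tcp_rot: [-179.9, -0.2, -177.9]
force: [-0.1, -0.6, -1.0]
grip_width: 0.0461
gripper_force: 30.0
time: 5.88
tcp_pos: [0.5794, 0.3787, 0.1476]
tcp_rot: [-179.9, -0.2, -177.8]
force: [0.7, -0.7, -1.6]
grip_width: 0.0459
gripper_force: 30.0
[ -1.9   1.8 102.1]
```

View pics/w3.png

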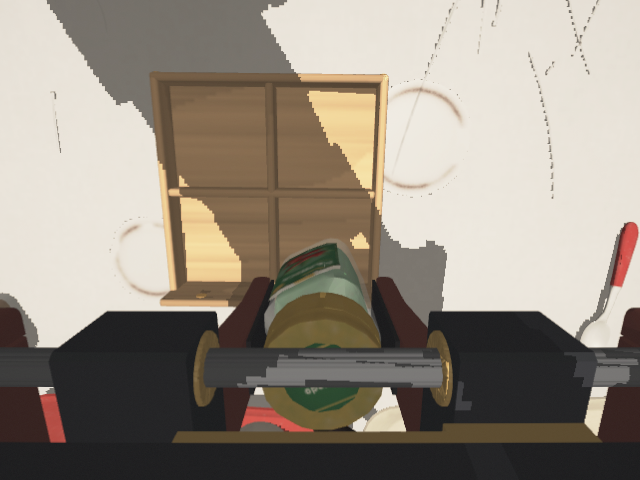

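Wrist view: rack cross (272,192), divider's front end (268,78), left wall end (378,190), back board at row ~295, jar held upright. I'll check the rack centre with this view.

Run:
```python
from h import *
from rig import manip
np.set_printoptions(precision=4,suppress=True)
o=manip.get_obs();c=manip.camera("wrist")
f=lambda u,v,z:plane(ray(c,(u,v),(o["tcp_pos"],o["tcp_rot"])),z)[:2]
for n,u,v,z in [("cross",272,192,.03),("front div",269,78,.03),("ydiv L",379,191,.03),("ydiv R",167,192,.03),("FR",152,75,.03),("FL",387,76,.03),("BR",163,304,.05)]: print(n,f(u,v,z))
print(o["tcp_pos"],steps([.5812,.3796,.046]))
```

```text
cross [0.5437 0.3388]
front div [0.4637 0.3365]
ydiv L [0.54   0.4199]
ydiv R [0.5466 0.259 ]
FR [0.4646 0.2539]
FL [0.4593 0.4195]
BR [0.6297 0.2584]
[0.5796 0.378  0.1481] [ -1.6   2.  102.6]
```

```bash
python3 -m creep '[{"claw":36,"dx":-3,"dy":3,"dz":20,"rx":0,"ry":0,"rz":0},{"claw":36,"dx":-3,"dy":3,"dz":45,"rx":0,"ry":0,"rz":0},{"claw":36,"dx":-3,"dy":3,"dz":70,"rx":0,"ry":0,"rz":0},{"claw":36,"dx":-3,"dy":3,"dz":90,"rx":0,"ry":0,"rz":0},{"claw":36,"dx":-3,"dy":3,"dz":98,"rx":0,"ry":0,"rz":0},{"claw":36,"dx":-3,"dy":3,"dz":101,"rx":0,"ry":0,"rz":0},{"claw":36,"dx":-3,"dy":3,"dz":101,"rx":0,"ry":0,"rz":0},{"claw":36,"dx":-3,"dy":3,"dz":101,"rx":0,"ry":0,"rz":0}]'
```

```text
time: 6.65
tcp_pos: [0.5844, 0.3826, 0.05]
tcp_rot: [180.0, 0.1, -177.9]
force: [-0.9, -0.2, -1.4]
grip_width: 0.0461
gripper_force: 30.0
```

```bash
python3 -m creep '[{"claw":36,"dx":0,"dy":0,"dz":3,"rx":0,"ry":0,"rz":0},{"claw":36,"dx":0,"dy":0,"dz":4,"rx":0,"ry":0,"rz":0},{"claw":36,"dx":0,"dy":0,"dz":5,"rx":0,"ry":0,"rz":0},{"claw":36,"dx":0,"dy":0,"dz":5,"rx":0,"ry":0,"rz":0},{"claw":36,"dx":0,"dy":0,"dz":5,"rx":0,"ry":0,"rz":0}]'
```

```text
time: 7.07
tcp_pos: [0.5841, 0.383, 0.045]
tcp_rot: [180.0, 0.1, -177.9]
force: [-1.3, -1.6, 6.7]
grip_width: 0.0459
gripper_force: 30.0
```

Contact felt (Fz rises), so I release to 64 mm and lift.

```bash
python3 -m creep '[{"claw":52,"dx":0,"dy":0,"dz":0,"rx":0,"ry":0,"rz":0},{"claw":58,"dx":0,"dy":0,"dz":0,"rx":0,"ry":0,"rz":0},{"claw":64,"dx":0,"dy":0,"dz":0,"rx":0,"ry":0,"rz":0},{"claw":64,"dx":0,"dy":0,"dz":0,"rx":0,"ry":0,"rz":0},{"claw":64,"dx":0,"dy":0,"dz":-20,"rx":0,"ry":0,"rz":0},{"claw":64,"dx":0,"dy":0,"dz":-50,"rx":0,"ry":0,"rz":0},{"claw":64,"dx":0,"dy":0,"dz":-85,"rx":0,"ry":0,"rz":0},{"claw":64,"dx":0,"dy":0,"dz":-120,"rx":0,"ry":0,"rz":0}]'
python3 -c "
from h import *
print(steps([.667,.084,.165]))"
```

```text
time: 7.73
tcp_pos: [0.5829, 0.3824, 0.1641]
tcp_rot: [-179.9, -0.1, -177.9]
force: [-0.6, 0.1, 0.2]
grip_width: 0.064
gripper_force: 0.0
[ -73.  -301.3   -0.8]
```

```bash
python3 -m creep '[{"claw":87,"dx":-9,"dy":-38,"dz":0,"rx":0,"ry":0,"rz":0},{"claw":87,"dx":-18,"dy":-76,"dz":0,"rx":0,"ry":0,"rz":0},{"claw":87,"dx":-27,"dy":-114,"dz":0,"rx":0,"ry":0,"rz":0},{"claw":87,"dx":-36,"dy":-152,"dz":0,"rx":0,"ry":0,"rz":0},{"claw":87,"dx":-45,"dy":-190,"dz":0,"rx":0,"ry":0,"rz":0},{"claw":87,"dx":-54,"dy":-228,"dz":0,"rx":0,"ry":0,"rz":0},{"claw":87,"dx":-63,"dy":-266,"dz":0,"rx":0,"ry":0,"rz":0},{"claw":87,"dx":-73,"dy":-301,"dz":0,"rx":0,"ry":0,"rz":0}]'
python3 -m creep '[{"claw":87,"dx":0,"dy":0,"dz":0,"rx":0,"ry":0,"rz":0},{"claw":87,"dx":0,"dy":0,"dz":0,"rx":0,"ry":0,"rz":0},{"claw":87,"dx":0,"dy":0,"dz":0,"rx":0,"ry":0,"rz":0}]'
python3 - <<'E'
from h import *
from rig import manip
import pickle
o=manip.get_obs();c=manip.camera("wrist");pickle.dump((o,c),open("w4.pkl","wb"))
print(steps([.667,.084,.045]))
cv2.imwrite("pics/w4.png",c["image"][:,:,::-1])
E
```

```text
time: 8.4
tcp_pos: [0.6676, 0.0824, 0.1636]
tcp_rot: [-180.0, -0.0, -177.9]
force: [0.5, 0.1, -0.4]
grip_width: 0.0873
gripper_force: 0.0
time: 8.65
tcp_pos: [0.6673, 0.0847, 0.1634]
tcp_rot: [180.0, -0.0, -177.9]
force: [0.0, -0.2, 0.0]
grip_width: 0.0873
gripper_force: 0.0
[  0.2  -1.5 118.5]
```

View pics/w4.png

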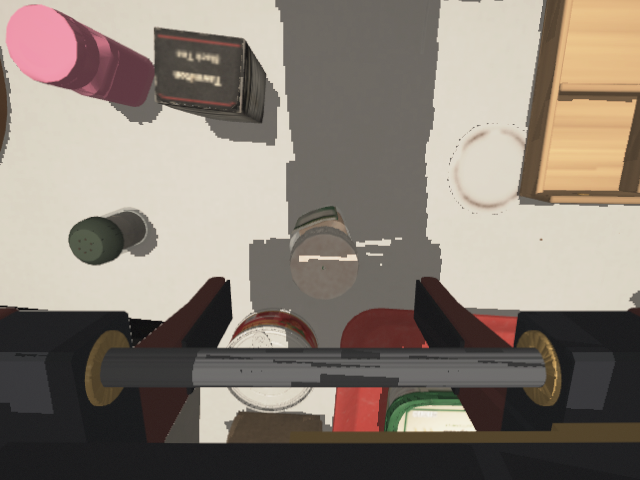

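Wrist view: jar_b cap (324,263) centred; shaker_a dome (96,240); packet top corners (155,28),(243,38),(238,115),(155,103); tin well behind.

```bash
python3 - <<'E'
from h import *
import pickle
np.set_printoptions(precision=4,suppress=True)
o,c=pickle.load(open("w4.pkl","rb")); P=(o["tcp_pos"],o["tcp_rot"])
f=lambda u,v,z:plane(ray(c,(u,v),P),z)[:2]
for n,u,v,z in [("jar_b",324,263,.109),("shA",96,240,.055),("p1",155,28,.102),("p2",243,38,.102),("p3",238,115,.102),("p4",155,103,.102)]: print(n,f(u,v,z))
E
python3 -m creep '[{"claw":87,"dx":0,"dy":-1,"dz":30,"rx":0,"ry":0,"rz":0},{"claw":87,"dx":0,"dy":-1,"dz":60,"rx":0,"ry":0,"rz":0},{"claw":87,"dx":0,"dy":-1,"dz":90,"rx":0,"ry":0,"rz":0},{"claw":87,"dx":0,"dy":-1,"dz":110,"rx":0,"ry":0,"rz":0},{"claw":87,"dx":0,"dy":-1,"dz":118,"rx":0,"ry":0,"rz":0},{"claw":87,"dx":0,"dy":-1,"dz":118,"rx":0,"ry":0,"rz":0},{"claw":87,"dx":0,"dy":-1,"dz":118,"rx":0,"ry":0,"rz":0}]'
python3 -m creep '[{"claw":36,"dx":0,"dy":0,"dz":0,"rx":0,"ry":0,"rz":0},{"claw":36,"dx":0,"dy":0,"dz":0,"rx":0,"ry":0,"rz":0},{"claw":36,"dx":0,"dy":0,"dz":0,"rx":0,"ry":0,"rz":0},{"claw":36,"dx":0,"dy":0,"dz":0,"rx":0,"ry":0,"rz":0},{"claw":36,"dx":0,"dy":0,"dz":0,"rx":0,"ry":0,"rz":0},{"claw":36,"dx":0,"dy":0,"dz":0,"rx":0,"ry":0,"rz":0},{"claw":36,"dx":0,"dy":0,"dz":0,"rx":0,"ry":0,"rz":0},{"claw":36,"dx":0,"dy":0,"dz":0,"rx":0,"ry":0,"rz":0}]'
```

```text
jar_b [0.6666 0.0864]
shA [ 0.6715 -0.0863]
p1 [ 0.5381 -0.0106]
p2 [0.5415 0.0373]
p3 [0.5816 0.0338]
p4 [ 0.5768 -0.0135]
time: 9.28
tcp_pos: [0.6678, 0.0847, 0.0461]
tcp_rot: [180.0, 0.0, -177.8]
force: [-0.4, -0.2, 0.4]
grip_width: 0.0871
gripper_force: 0.0
time: 9.95
tcp_pos: [0.6679, 0.0836, 0.046]
tcp_rot: [180.0, 0.0, -177.9]
force: [-0.2, -0.5, 1.8]
grip_width: 0.0474
gripper_force: 30.0
```

```bash
python3 -m creep '[{"claw":36,"dx":0,"dy":0,"dz":-10,"rx":0,"ry":0,"rz":0},{"claw":36,"dx":0,"dy":0,"dz":-30,"rx":0,"ry":0,"rz":0},{"claw":36,"dx":0,"dy":0,"dz":-60,"rx":0,"ry":0,"rz":0},{"claw":36,"dx":0,"dy":0,"dz":-90,"rx":0,"ry":0,"rz":0},{"claw":36,"dx":0,"dy":0,"dz":-115,"rx":0,"ry":0,"rz":0},{"claw":36,"dx":10,"dy":30,"dz":-115,"rx":0,"ry":0,"rz":0},{"claw":36,"dx":22,"dy":66,"dz":-115,"rx":0,"ry":0,"rz":0},{"claw":36,"dx":34,"dy":100,"dz":-115,"rx":0,"ry":0,"rz":0}]'
python3 -m creep '[{"claw":36,"dx":12,"dy":35,"dz":0,"rx":0,"ry":0,"rz":0},{"claw":36,"dx":24,"dy":70,"dz":0,"rx":0,"ry":0,"rz":0},{"claw":36,"dx":36,"dy":100,"dz":0,"rx":0,"ry":0,"rz":0},{"claw":36,"dx":40,"dy":116,"dz":0,"rx":0,"ry":0,"rz":0},{"claw":36,"dx":40,"dy":116,"dz":0,"rx":0,"ry":0,"rz":0},{"claw":36,"dx":40,"dy":116,"dz":0,"rx":0,"ry":0,"rz":0},{"claw":36,"dx":40,"dy":116,"dz":0,"rx":0,"ry":0,"rz":0}]'
python3 - <<'E'
from h import *
from rig import manip
c=manip.camera("wrist");print(steps([.586,.297,.055]))
cv2.imwrite("pics/w5.png",c["image"][:,:,::-1])
E
```

```text
time: 10.62
tcp_pos: [0.6299, 0.1828, 0.162]
tcp_rot: [180.0, 0.1, -178.0]
force: [-0.2, 0.2, -1.3]
grip_width: 0.0473
gripper_force: 29.9
time: 11.2
tcp_pos: [0.5861, 0.2958, 0.1607]
tcp_rot: [-180.0, -0.0, -177.9]
force: [-0.2, -0.9, -0.8]
grip_width: 0.0475
gripper_force: 29.9
[  0.2   1.7 105.7]
```

View pics/w5.png

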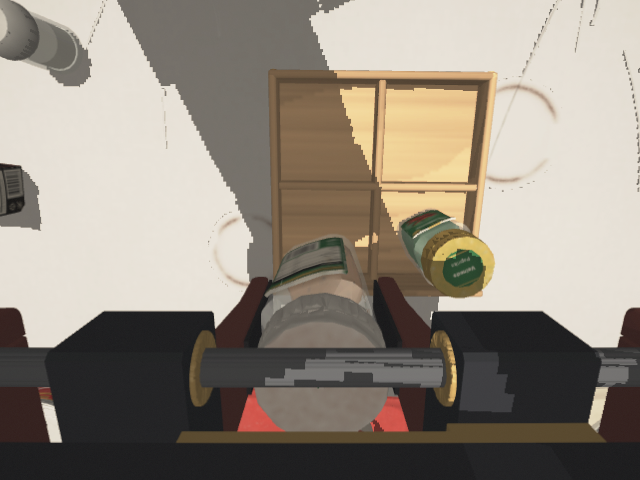

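Wrist view: jar_a upright in the back-left bay (cap 462,267), jar_b hanging over the back-right bay. I'll lower it.

```bash
python3 -m creep '[{"claw":36,"dx":0,"dy":1,"dz":25,"rx":0,"ry":0,"rz":0},{"claw":36,"dx":0,"dy":1,"dz":50,"rx":0,"ry":0,"rz":0},{"claw":36,"dx":0,"dy":1,"dz":75,"rx":0,"ry":0,"rz":0},{"claw":36,"dx":0,"dy":1,"dz":92,"rx":0,"ry":0,"rz":0},{"claw":36,"dx":0,"dy":1,"dz":100,"rx":0,"ry":0,"rz":0},{"claw":36,"dx":0,"dy":1,"dz":103,"rx":0,"ry":0,"rz":0},{"claw":36,"dx":0,"dy":1,"dz":103,"rx":0,"ry":0,"rz":0},{"claw":36,"dx":0,"dy":1,"dz":103,"rx":0,"ry":0,"rz":0}]'
```

```text
time: 11.92
tcp_pos: [0.5867, 0.2975, 0.0587]
tcp_rot: [180.0, 0.1, -177.9]
force: [0.1, -0.1, -0.6]
grip_width: 0.0474
gripper_force: 29.9
```

```bash
python3 -m creep '[{"claw":36,"dx":0,"dy":0,"dz":3,"rx":0,"ry":0,"rz":0},{"claw":36,"dx":0,"dy":0,"dz":4,"rx":0,"ry":0,"rz":0},{"claw":36,"dx":0,"dy":0,"dz":5,"rx":0,"ry":0,"rz":0},{"claw":36,"dx":0,"dy":0,"dz":5,"rx":0,"ry":0,"rz":0},{"claw":36,"dx":0,"dy":0,"dz":5,"rx":0,"ry":0,"rz":0}]'
```

```text
time: 12.33
tcp_pos: [0.5863, 0.298, 0.0539]
tcp_rot: [180.0, 0.1, -177.9]
force: [-1.1, -0.6, 5.3]
grip_width: 0.0475
gripper_force: 30.0
```

```bash
python3 -m creep '[{"claw":52,"dx":0,"dy":0,"dz":0,"rx":0,"ry":0,"rz":0},{"claw":58,"dx":0,"dy":0,"dz":0,"rx":0,"ry":0,"rz":0},{"claw":62,"dx":0,"dy":0,"dz":0,"rx":0,"ry":0,"rz":0},{"claw":62,"dx":0,"dy":0,"dz":0,"rx":0,"ry":0,"rz":0},{"claw":62,"dx":0,"dy":0,"dz":-20,"rx":0,"ry":0,"rz":0},{"claw":62,"dx":0,"dy":0,"dz":-50,"rx":0,"ry":0,"rz":0},{"claw":62,"dx":0,"dy":0,"dz":-85,"rx":0,"ry":0,"rz":0},{"claw":62,"dx":0,"dy":0,"dz":-120,"rx":0,"ry":0,"rz":0}]'
python3 -c "
from h import *
print(steps([.447,.081,.135]))"
```

```text
time: 13.0
tcp_pos: [0.585, 0.2975, 0.1732]
tcp_rot: [-180.0, -0.1, -177.9]
force: [0.5, 0.9, -0.6]
grip_width: 0.0617
gripper_force: 0.0
[ 145.9 -211.2   38.6]
```

```bash
python3 -m creep '[{"claw":80,"dx":21,"dy":-30,"dz":0,"rx":0,"ry":0,"rz":0},{"claw":80,"dx":42,"dy":-60,"dz":0,"rx":0,"ry":0,"rz":0},{"claw":80,"dx":63,"dy":-90,"dz":0,"rx":0,"ry":0,"rz":0},{"claw":80,"dx":84,"dy":-120,"dz":10,"rx":0,"ry":0,"rz":0},{"claw":80,"dx":105,"dy":-150,"dz":20,"rx":0,"ry":0,"rz":0},{"claw":80,"dx":126,"dy":-180,"dz":30,"rx":0,"ry":0,"rz":0},{"claw":80,"dx":146,"dy":-211,"dz":38,"rx":0,"ry":0,"rz":0},{"claw":80,"dx":146,"dy":-211,"dz":38,"rx":0,"ry":0,"rz":0}]'
python3 -m creep '[{"claw":80,"dx":0,"dy":0,"dz":0,"rx":0,"ry":0,"rz":0},{"claw":80,"dx":0,"dy":0,"dz":0,"rx":0,"ry":0,"rz":0}]'
python3 - <<'E'
from h import *
from rig import manip
o=manip.get_obs();c=manip.camera("wrist");im=c["image"]
print(o["tcp_pos"],steps([.447,.081,.029]))
# grey dome: saturation-low, look for circle between fingers
g=cv2.medianBlur(cv2.cvtColor(im,cv2.COLOR_RGB2GRAY),5)
h=cv2.HoughCircles(g[180:340,240:410],cv2.HOUGH_GRADIENT,1.5,40,param1=60,param2=18,minRadius=18,maxRadius=45)
if h is not None:
    for x,y,r in h[0][:4]: print(x+240,y+180,r,plane(ray(c,(x+240,y+180),(o["tcp_pos"],o["tcp_rot"])),.053))
cv2.imwrite("pics/w6.png",im[:,:,::-1])
E
```

```text
time: 13.67
tcp_pos: [0.4418, 0.0776, 0.1328]
tcp_rot: [-179.9, -0.4, -178.0]
force: [-0.6, 0.4, -0.6]
grip_width: 0.0797
gripper_force: 0.0
time: 13.83
tcp_pos: [0.4487, 0.0817, 0.1351]
tcp_rot: [180.0, 0.1, -177.9]
force: [0.3, -0.2, 0.1]
grip_width: 0.08
gripper_force: 0.0
[0.44865138 0.08169347 0.13512571] [  2.2  -1.1 106.2]
321.75 249.75 25.95 [0.44729281 0.08189177 0.053     ]
267.75 279.75 39.15 [0.47052338 0.04473216 0.053     ]
```

View pics/w6.png

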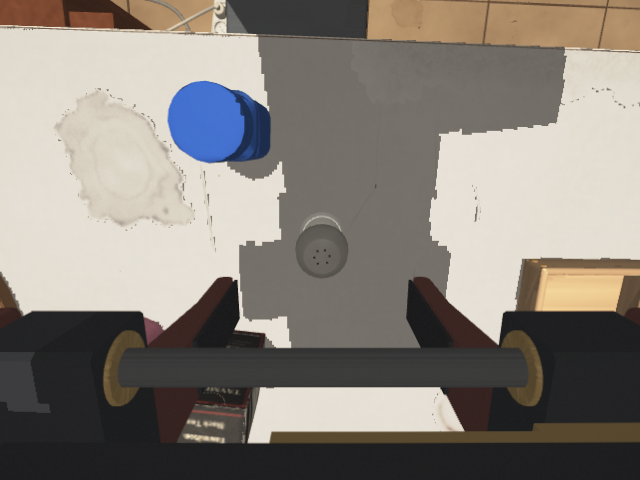

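Wrist view: shaker_b dome at (322,250), between the fingers. I descend and grip.

```bash
python3 -m creep '[{"claw":80,"dx":2,"dy":0,"dz":30,"rx":0,"ry":0,"rz":0},{"claw":80,"dx":2,"dy":0,"dz":60,"rx":0,"ry":0,"rz":0},{"claw":80,"dx":2,"dy":0,"dz":90,"rx":0,"ry":0,"rz":0},{"claw":80,"dx":2,"dy":0,"dz":105,"rx":0,"ry":0,"rz":0},{"claw":80,"dx":2,"dy":0,"dz":105,"rx":0,"ry":0,"rz":0},{"claw":80,"dx":2,"dy":0,"dz":105,"rx":0,"ry":0,"rz":0}]'
python3 -m creep '[{"claw":30,"dx":0,"dy":0,"dz":0,"rx":0,"ry":0,"rz":0},{"claw":30,"dx":0,"dy":0,"dz":0,"rx":0,"ry":0,"rz":0},{"claw":30,"dx":0,"dy":0,"dz":0,"rx":0,"ry":0,"rz":0},{"claw":30,"dx":0,"dy":0,"dz":0,"rx":0,"ry":0,"rz":0},{"claw":30,"dx":0,"dy":0,"dz":0,"rx":0,"ry":0,"rz":0},{"claw":30,"dx":0,"dy":0,"dz":0,"rx":0,"ry":0,"rz":0},{"claw":30,"dx":0,"dy":0,"dz":0,"rx":0,"ry":0,"rz":0},{"claw":30,"dx":0,"dy":0,"dz":0,"rx":0,"ry":0,"rz":0}]'
```

```text
time: 14.38
tcp_pos: [0.446, 0.0822, 0.0293]
tcp_rot: [-180.0, -0.1, -177.8]
force: [-0.4, -0.8, 1.0]
grip_width: 0.0801
gripper_force: 0.0
time: 15.05
tcp_pos: [0.4457, 0.0814, 0.0299]
tcp_rot: [180.0, 0.0, -177.9]
force: [-0.7, -0.7, 3.5]
grip_width: 0.0366
gripper_force: 30.0
```

```bash
python3 -m creep '[{"claw":30,"dx":0,"dy":0,"dz":-10,"rx":0,"ry":0,"rz":0},{"claw":30,"dx":0,"dy":0,"dz":-35,"rx":0,"ry":0,"rz":0},{"claw":30,"dx":0,"dy":0,"dz":-70,"rx":0,"ry":0,"rz":0},{"claw":30,"dx":0,"dy":0,"dz":-100,"rx":0,"ry":0,"rz":0},{"claw":30,"dx":-8,"dy":30,"dz":-110,"rx":0,"ry":0,"rz":0},{"claw":30,"dx":-15,"dy":66,"dz":-110,"rx":0,"ry":0,"rz":0},{"claw":30,"dx":-22,"dy":103,"dz":-110,"rx":0,"ry":0,"rz":0},{"claw":30,"dx":-30,"dy":140,"dz":-110,"rx":0,"ry":0,"rz":0}]'
python3 -m creep '[{"claw":30,"dx":-8,"dy":36,"dz":0,"rx":0,"ry":0,"rz":0},{"claw":30,"dx":-16,"dy":72,"dz":0,"rx":0,"ry":0,"rz":0},{"claw":30,"dx":-24,"dy":108,"dz":0,"rx":0,"ry":0,"rz":0},{"claw":30,"dx":-30,"dy":140,"dz":0,"rx":0,"ry":0,"rz":0},{"claw":30,"dx":-32,"dy":155,"dz":0,"rx":0,"ry":0,"rz":0},{"claw":30,"dx":-32,"dy":155,"dz":0,"rx":0,"ry":0,"rz":0},{"claw":30,"dx":-32,"dy":155,"dz":0,"rx":0,"ry":0,"rz":0},{"claw":30,"dx":-32,"dy":155,"dz":0,"rx":0,"ry":0,"rz":0}]'
python3 -c "
from h import *
print(steps([.497,.3785,.038]))"
```

```text
time: 15.72
tcp_pos: [0.4704, 0.2238, 0.1409]
tcp_rot: [180.0, 0.1, -177.9]
force: [0.8, 0.1, -1.5]
grip_width: 0.0365
gripper_force: 30.0
time: 16.38
tcp_pos: [0.4959, 0.3769, 0.1395]
tcp_rot: [-179.9, -0.1, -177.9]
force: [-0.6, -0.5, -1.0]
grip_width: 0.0363
gripper_force: 30.0
[ -1.3   1.7 101.5]
```

```bash
python3 -m creep '[{"claw":30,"dx":0,"dy":1,"dz":25,"rx":0,"ry":0,"rz":0},{"claw":30,"dx":0,"dy":1,"dz":50,"rx":0,"ry":0,"rz":0},{"claw":30,"dx":0,"dy":1,"dz":75,"rx":0,"ry":0,"rz":0},{"claw":30,"dx":0,"dy":1,"dz":92,"rx":0,"ry":0,"rz":0},{"claw":30,"dx":0,"dy":1,"dz":98,"rx":0,"ry":0,"rz":0},{"claw":30,"dx":0,"dy":1,"dz":98,"rx":0,"ry":0,"rz":0},{"claw":30,"dx":0,"dy":1,"dz":98,"rx":0,"ry":0,"rz":0}]'
```

```text
time: 16.97
tcp_pos: [0.4969, 0.3787, 0.0423]
tcp_rot: [-180.0, -0.0, -178.0]
force: [-0.8, 0.1, -0.8]
grip_width: 0.0364
gripper_force: 30.0
```

```bash
python3 -m creep '[{"claw":30,"dx":0,"dy":0,"dz":2,"rx":0,"ry":0,"rz":0},{"claw":30,"dx":0,"dy":0,"dz":4,"rx":0,"ry":0,"rz":0},{"claw":30,"dx":0,"dy":0,"dz":5,"rx":0,"ry":0,"rz":0},{"claw":30,"dx":0,"dy":0,"dz":5,"rx":0,"ry":0,"rz":0},{"claw":30,"dx":0,"dy":0,"dz":5,"rx":0,"ry":0,"rz":0}]'
```

```text
time: 17.38
tcp_pos: [0.4973, 0.3798, 0.038]
tcp_rot: [180.0, 0.1, -177.9]
force: [-0.3, -2.1, 7.0]
grip_width: 0.0364
gripper_force: 30.0
```

Contact; release, lift, then go on to shaker_a (~0.6715, -0.088).

```bash
python3 -m creep '[{"claw":42,"dx":0,"dy":0,"dz":0,"rx":0,"ry":0,"rz":0},{"claw":48,"dx":0,"dy":0,"dz":0,"rx":0,"ry":0,"rz":0},{"claw":56,"dx":0,"dy":0,"dz":0,"rx":0,"ry":0,"rz":0},{"claw":56,"dx":0,"dy":0,"dz":0,"rx":0,"ry":0,"rz":0},{"claw":56,"dx":0,"dy":0,"dz":-20,"rx":0,"ry":0,"rz":0},{"claw":56,"dx":0,"dy":0,"dz":-55,"rx":0,"ry":0,"rz":0},{"claw":56,"dx":0,"dy":0,"dz":-95,"rx":0,"ry":0,"rz":0},{"claw":56,"dx":0,"dy":0,"dz":-125,"rx":0,"ry":0,"rz":0}]'
python3 -m creep '[{"claw":80,"dx":0,"dy":-36,"dz":0,"rx":0,"ry":0,"rz":0},{"claw":80,"dx":0,"dy":-72,"dz":0,"rx":0,"ry":0,"rz":0},{"claw":80,"dx":-5,"dy":-108,"dz":0,"rx":0,"ry":0,"rz":0},{"claw":80,"dx":-15,"dy":-144,"dz":0,"rx":0,"ry":0,"rz":0},{"claw":80,"dx":-35,"dy":-178,"dz":0,"rx":0,"ry":0,"rz":0},{"claw":80,"dx":-55,"dy":-212,"dz":0,"rx":0,"ry":0,"rz":0},{"claw":80,"dx":-75,"dy":-245,"dz":0,"rx":0,"ry":0,"rz":0},{"claw":80,"dx":-75,"dy":-245,"dz":0,"rx":0,"ry":0,"rz":0}]'
python3 -c "
from h import *
print(steps([.6715,-.088,.135]))"
```

```text
time: 18.05
tcp_pos: [0.4969, 0.3797, 0.1639]
tcp_rot: [180.0, 0.0, -177.9]
force: [0.5, 0.1, -0.6]
grip_width: 0.0558
gripper_force: 0.0
time: 18.72
tcp_pos: [0.584, 0.1326, 0.162]
tcp_rot: [-179.9, 0.2, -178.1]
force: [-0.5, 1.0, -0.0]
grip_width: 0.0803
gripper_force: 0.0
[ -80.2 -223.3   27.4]
```

```bash
python3 -m creep '[{"claw":80,"dx":-13,"dy":-36,"dz":0,"rx":0,"ry":0,"rz":0},{"claw":80,"dx":-26,"dy":-72,"dz":0,"rx":0,"ry":0,"rz":0},{"claw":80,"dx":-39,"dy":-108,"dz":0,"rx":0,"ry":0,"rz":0},{"claw":80,"dx":-52,"dy":-144,"dz":8,"rx":0,"ry":0,"rz":0},{"claw":80,"dx":-65,"dy":-180,"dz":18,"rx":0,"ry":0,"rz":0},{"claw":80,"dx":-80,"dy":-215,"dz":27,"rx":0,"ry":0,"rz":0},{"claw":80,"dx":-80,"dy":-223,"dz":27,"rx":0,"ry":0,"rz":0},{"claw":80,"dx":-80,"dy":-223,"dz":27,"rx":0,"ry":0,"rz":0}]'
python3 -m creep '[{"claw":80,"dx":0,"dy":0,"dz":0,"rx":0,"ry":0,"rz":0},{"claw":80,"dx":0,"dy":0,"dz":0,"rx":0,"ry":0,"rz":0}]'
python3 - <<'E'
from h import *
from rig import manip
o=manip.get_obs();c=manip.camera("wrist");im=c["image"]
print(o["tcp_pos"],steps([.6715,-.088,.030]))
g=cv2.medianBlur(cv2.cvtColor(im,cv2.COLOR_RGB2GRAY),5)
h=cv2.HoughCircles(g[180:340,240:410],cv2.HOUGH_GRADIENT,1.5,40,param1=60,param2=18,minRadius=18,maxRadius=45)
if h is not None:
    for x,y,r in h[0][:4]: print(x+240,y+180,r,plane(ray(c,(x+240,y+180),(o["tcp_pos"],o["tcp_rot"])),.053))
cv2.imwrite("pics/w7.png",im[:,:,::-1])
E
```

```text
time: 19.38
tcp_pos: [0.6686, -0.0846, 0.1336]
tcp_rot: [180.0, -0.1, -178.1]
force: [0.1, 0.4, 0.6]
grip_width: 0.08
gripper_force: 0.0
time: 19.55
tcp_pos: [0.6683, -0.0809, 0.1348]
tcp_rot: [180.0, -0.0, -177.8]
force: [0.2, -0.1, -0.6]
grip_width: 0.0801
gripper_force: 0.0
[ 0.66830134 -0.08094678  0.13481351] [ -2.8  -7.4 105. ]
312.75 257.25 27.15 [ 0.67229706 -0.08676425  0.053     ]
347.25 224.25 23.55 [ 0.64822476 -0.06422463  0.053     ]
267.75 300.75 35.4 [ 0.70581742 -0.11782171  0.053     ]
276.75 218.25 25.65 [ 0.64590884 -0.11178168  0.053     ]
```

View pics/w7.png

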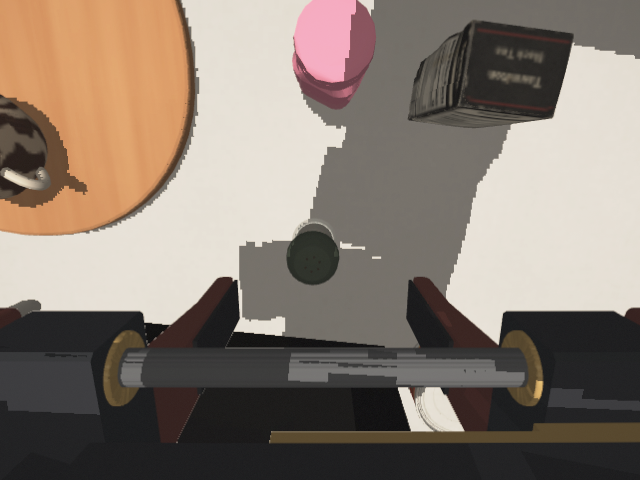

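Wrist view: shaker_a dome at (313,257); the microwave front begins around rows 325–345, so I'll check the clearance.

Run:
```python
from h import *
from rig import manip
S=manip.camera("scene")
o=manip.get_obs();c=manip.camera("wrist")
for u in[(150,323),(385,347)]: print(plane(ray(c,u,(o["tcp_pos"],o["tcp_rot"])),0))
for u in [(408,235),(450,277),(535,355)]: print(plane(ray(S,u),0))
print(steps([.672,-.087,.030]))
```

```text
[ 0.75467152 -0.22941554  0.        ]
[ 0.77014895 -0.01970896  0.        ]
[ 0.77401978 -0.01316882  0.        ]
[ 0.75934988 -0.17703871  0.        ]
[ 0.751072   -0.40935901  0.        ]
[ -3.1  -6.3 105.2]
```

```bash
python3 -m creep '[{"claw":80,"dx":-3,"dy":-6,"dz":5,"rx":0,"ry":0,"rz":0},{"claw":80,"dx":-3,"dy":-6,"dz":30,"rx":0,"ry":0,"rz":0},{"claw":80,"dx":-3,"dy":-6,"dz":60,"rx":0,"ry":0,"rz":0},{"claw":80,"dx":-3,"dy":-6,"dz":90,"rx":0,"ry":0,"rz":0},{"claw":80,"dx":-3,"dy":-6,"dz":105,"rx":0,"ry":0,"rz":0},{"claw":80,"dx":-3,"dy":-6,"dz":105,"rx":0,"ry":0,"rz":0},{"claw":80,"dx":-3,"dy":-6,"dz":105,"rx":0,"ry":0,"rz":0}]'
python3 -m creep '[{"claw":30,"dx":0,"dy":0,"dz":0,"rx":0,"ry":0,"rz":0},{"claw":30,"dx":0,"dy":0,"dz":0,"rx":0,"ry":0,"rz":0},{"claw":30,"dx":0,"dy":0,"dz":0,"rx":0,"ry":0,"rz":0},{"claw":30,"dx":0,"dy":0,"dz":0,"rx":0,"ry":0,"rz":0},{"claw":30,"dx":0,"dy":0,"dz":0,"rx":0,"ry":0,"rz":0},{"claw":30,"dx":0,"dy":0,"dz":0,"rx":0,"ry":0,"rz":0},{"claw":30,"dx":0,"dy":0,"dz":0,"rx":0,"ry":0,"rz":0},{"claw":30,"dx":0,"dy":0,"dz":0,"rx":0,"ry":0,"rz":0}]'
```

```text
time: 20.28
tcp_pos: [0.6718, -0.0882, 0.0293]
tcp_rot: [180.0, -0.1, -177.9]
force: [0.8, 0.3, 0.5]
grip_width: 0.08
gripper_force: 0.0
time: 20.95
tcp_pos: [0.6721, -0.0883, 0.0299]
tcp_rot: [180.0, 0.0, -177.9]
force: [-0.4, -0.4, 2.6]
grip_width: 0.0364
gripper_force: 30.0
```

```bash
python3 -m creep '[{"claw":30,"dx":0,"dy":0,"dz":-10,"rx":0,"ry":0,"rz":0},{"claw":30,"dx":0,"dy":0,"dz":-35,"rx":0,"ry":0,"rz":0},{"claw":30,"dx":0,"dy":0,"dz":-70,"rx":0,"ry":0,"rz":0},{"claw":30,"dx":0,"dy":0,"dz":-105,"rx":0,"ry":0,"rz":0},{"claw":30,"dx":0,"dy":0,"dz":-130,"rx":0,"ry":0,"rz":0},{"claw":30,"dx":15,"dy":30,"dz":-130,"rx":0,"ry":0,"rz":0},{"claw":30,"dx":30,"dy":62,"dz":-130,"rx":0,"ry":0,"rz":0},{"claw":30,"dx":47,"dy":95,"dz":-130,"rx":0,"ry":0,"rz":0}]'
python3 -m creep '[{"claw":30,"dx":16,"dy":34,"dz":0,"rx":0,"ry":0,"rz":0},{"claw":30,"dx":34,"dy":68,"dz":0,"rx":0,"ry":0,"rz":0},{"claw":30,"dx":52,"dy":102,"dz":0,"rx":0,"ry":0,"rz":0},{"claw":30,"dx":70,"dy":136,"dz":0,"rx":0,"ry":0,"rz":0},{"claw":30,"dx":88,"dy":170,"dz":0,"rx":0,"ry":0,"rz":0},{"claw":30,"dx":102,"dy":204,"dz":0,"rx":0,"ry":0,"rz":0},{"claw":30,"dx":108,"dy":238,"dz":0,"rx":0,"ry":0,"rz":0},{"claw":30,"dx":111,"dy":270,"dz":0,"rx":0,"ry":0,"rz":0}]'
python3 -m creep '[{"claw":30,"dx":0,"dy":24,"dz":15,"rx":0,"ry":0,"rz":0},{"claw":30,"dx":0,"dy":24,"dz":25,"rx":0,"ry":0,"rz":0},{"claw":30,"dx":0,"dy":24,"dz":25,"rx":0,"ry":0,"rz":0},{"claw":30,"dx":0,"dy":24,"dz":25,"rx":0,"ry":0,"rz":0}]'
python3 - <<'E'
from h import *
from rig import manip
print(steps([.5,.2945,.038]))
c=manip.camera("wrist");cv2.imwrite("pics/w8.png",c["image"][:,:,::-1])
E
```

```text
time: 21.62
tcp_pos: [0.6215, 0.0052, 0.1611]
tcp_rot: [-180.0, 0.1, -178.0]
force: [-0.1, 0.2, -0.4]
grip_width: 0.0363
gripper_force: 30.0
time: 22.28
tcp_pos: [0.4991, 0.2721, 0.1604]
tcp_rot: [180.0, -0.0, -177.9]
force: [0.6, -0.4, -0.3]
grip_width: 0.0366
gripper_force: 30.0
time: 22.62
tcp_pos: [0.4991, 0.2938, 0.1343]
tcp_rot: [-179.9, -0.1, -177.9]
force: [0.3, -0.6, -0.6]
grip_width: 0.0363
gripper_force: 30.0
[-1.1  0.8 96.3]
```

View pics/w8.png

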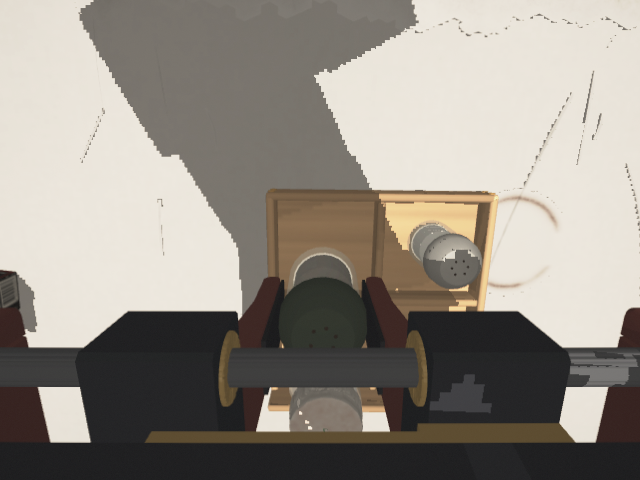

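Wrist view: shaker_b upright in the front-left bay (dome 452,260), shaker_a over the front-right bay, well clear. Lowering.

```bash
python3 -m creep '[{"claw":30,"dx":0,"dy":0,"dz":25,"rx":0,"ry":0,"rz":0},{"claw":30,"dx":0,"dy":0,"dz":50,"rx":0,"ry":0,"rz":0},{"claw":30,"dx":0,"dy":0,"dz":75,"rx":0,"ry":0,"rz":0},{"claw":30,"dx":0,"dy":0,"dz":88,"rx":0,"ry":0,"rz":0},{"claw":30,"dx":0,"dy":0,"dz":93,"rx":0,"ry":0,"rz":0},{"claw":30,"dx":0,"dy":0,"dz":93,"rx":0,"ry":0,"rz":0},{"claw":30,"dx":0,"dy":0,"dz":93,"rx":0,"ry":0,"rz":0}]'
```

```text
time: 23.25
tcp_pos: [0.5005, 0.2945, 0.0426]
tcp_rot: [180.0, 0.1, -177.9]
force: [0.9, 0.9, -0.8]
grip_width: 0.0364
gripper_force: 30.0
```

```bash
python3 -m creep '[{"claw":30,"dx":0,"dy":0,"dz":2,"rx":0,"ry":0,"rz":0},{"claw":30,"dx":0,"dy":0,"dz":4,"rx":0,"ry":0,"rz":0},{"claw":30,"dx":0,"dy":0,"dz":5,"rx":0,"ry":0,"rz":0},{"claw":30,"dx":0,"dy":0,"dz":5,"rx":0,"ry":0,"rz":0},{"claw":30,"dx":0,"dy":0,"dz":5,"rx":0,"ry":0,"rz":0}]'
```

```text
time: 23.67
tcp_pos: [0.5005, 0.2949, 0.0379]
tcp_rot: [180.0, 0.1, -177.9]
force: [-0.3, -1.2, 6.3]
grip_width: 0.0366
gripper_force: 30.0
```

```bash
python3 -m creep '[{"claw":42,"dx":0,"dy":0,"dz":0,"rx":0,"ry":0,"rz":0},{"claw":48,"dx":0,"dy":0,"dz":0,"rx":0,"ry":0,"rz":0},{"claw":54,"dx":0,"dy":0,"dz":0,"rx":0,"ry":0,"rz":0},{"claw":54,"dx":0,"dy":0,"dz":0,"rx":0,"ry":0,"rz":0},{"claw":54,"dx":0,"dy":0,"dz":-20,"rx":0,"ry":0,"rz":0},{"claw":54,"dx":0,"dy":0,"dz":-55,"rx":0,"ry":0,"rz":0},{"claw":54,"dx":0,"dy":0,"dz":-95,"rx":0,"ry":0,"rz":0},{"claw":54,"dx":0,"dy":0,"dz":-130,"rx":0,"ry":0,"rz":0}]'
python3 -m creep '[{"claw":87,"dx":-4,"dy":-38,"dz":0,"rx":0,"ry":0,"rz":6},{"claw":87,"dx":-9,"dy":-76,"dz":0,"rx":0,"ry":0,"rz":6},{"claw":87,"dx":-15,"dy":-114,"dz":0,"rx":0,"ry":0,"rz":6},{"claw":87,"dx":-21,"dy":-152,"dz":0,"rx":0,"ry":0,"rz":6},{"claw":87,"dx":-28,"dy":-190,"dz":0,"rx":0,"ry":0,"rz":6},{"claw":87,"dx":-35,"dy":-228,"dz":0,"rx":0,"ry":0,"rz":6},{"claw":87,"dx":-42,"dy":-262,"dz":0,"rx":0,"ry":0,"rz":6},{"claw":87,"dx":-46,"dy":-286,"dz":0,"rx":0,"ry":0,"rz":6}]'
python3 -m creep '[{"claw":87,"dx":0,"dy":0,"dz":0,"rx":0,"ry":0,"rz":0},{"claw":87,"dx":0,"dy":0,"dz":0,"rx":0,"ry":0,"rz":0},{"claw":87,"dx":0,"dy":0,"dz":0,"rx":0,"ry":0,"rz":0}]'
python3 - <<'E'
from h import *
from rig import manip
import pickle
o=manip.get_obs();c=manip.camera("wrist");pickle.dump((o,c),open("w9.pkl","wb"))
cv2.imwrite("pics/w9.png",c["image"][:,:,::-1])
i=manip.camera("side")["image"][:,:,::-1];cv2.imwrite("pics/s9.png",i)
E
```

```text
time: 24.33
tcp_pos: [0.4994, 0.2944, 0.1681]
tcp_rot: [-180.0, -0.0, -177.9]
force: [0.6, -0.1, -0.2]
grip_width: 0.0537
gripper_force: 0.0
time: 25.0
tcp_pos: [0.5567, 0.0077, 0.1667]
tcp_rot: [-180.0, 0.0, 176.0]
force: [0.1, -0.3, 0.5]
grip_width: 0.0872
gripper_force: 0.0
time: 25.25
tcp_pos: [0.5559, 0.0109, 0.1665]
tcp_rot: [180.0, -0.0, 176.1]
force: [0.4, 0.3, -0.1]
grip_width: 0.0868
gripper_force: 0.0
```

View pics/w9.png

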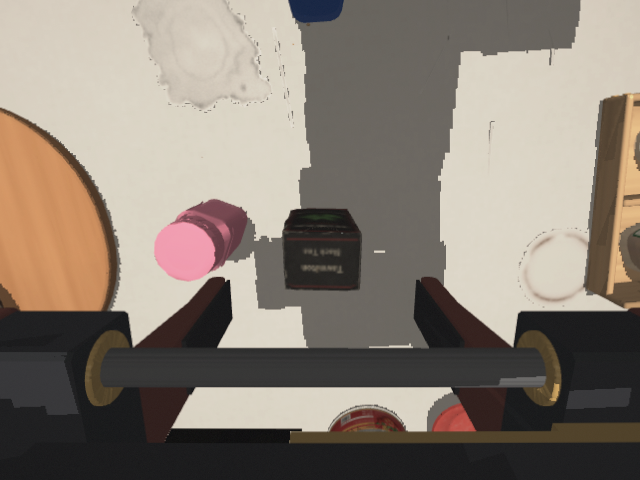

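Wrist view: packet top (283..361, 238..290) square to the gripper, pink decoy close at left (185,250), so I use a 74 mm opening.

Run:
```python
from h import *
import pickle
o,c=pickle.load(open("w9.pkl","rb")); P=(o["tcp_pos"],o["tcp_rot"])
p=[plane(ray(c,u,P),.102)[:2] for u in [(283,238),(361,238),(361,290),(285,290)]]
m=np.mean(p,0);print(np.round(p,4),m,steps([m[0],m[1],.056]))
print("pink",plane(ray(c,(186,250),P),.096))
```

```text
[[ 0.5401 -0.0123]
 [ 0.5435  0.037 ]
 [ 0.5786  0.0355]
 [ 0.5752 -0.0143]] [0.55937045 0.01147471] [-3.500e+00  1.000e-01  1.106e+02]
pink [ 0.5452422  -0.07725828  0.096     ]
```

```bash
python3 -m creep '[{"claw":74,"dx":-3,"dy":0,"dz":5,"rx":0,"ry":0,"rz":0},{"claw":74,"dx":-3,"dy":0,"dz":15,"rx":0,"ry":0,"rz":0},{"claw":74,"dx":-3,"dy":0,"dz":40,"rx":0,"ry":0,"rz":0},{"claw":74,"dx":-3,"dy":0,"dz":65,"rx":0,"ry":0,"rz":0},{"claw":74,"dx":-3,"dy":0,"dz":90,"rx":0,"ry":0,"rz":0},{"claw":74,"dx":-3,"dy":0,"dz":110,"rx":0,"ry":0,"rz":0},{"claw":74,"dx":-3,"dy":0,"dz":110,"rx":0,"ry":0,"rz":0},{"claw":74,"dx":-3,"dy":0,"dz":110,"rx":0,"ry":0,"rz":0}]'
python3 -m creep '[{"claw":50,"dx":0,"dy":0,"dz":0,"rx":0,"ry":0,"rz":0},{"claw":50,"dx":0,"dy":0,"dz":0,"rx":0,"ry":0,"rz":0},{"claw":50,"dx":0,"dy":0,"dz":0,"rx":0,"ry":0,"rz":0},{"claw":50,"dx":0,"dy":0,"dz":0,"rx":0,"ry":0,"rz":0},{"claw":50,"dx":0,"dy":0,"dz":0,"rx":0,"ry":0,"rz":0},{"claw":50,"dx":0,"dy":0,"dz":0,"rx":0,"ry":0,"rz":0}]'
python3 -c "
from h import *
print(steps([.489,-.288,.19]))"
```

```text
time: 26.02
tcp_pos: [0.5581, 0.0107, 0.0553]
tcp_rot: [-180.0, -0.2, 176.2]
force: [-0.2, -0.2, 0.2]
grip_width: 0.0739
gripper_force: 0.0
time: 26.52
tcp_pos: [0.5602, 0.0103, 0.0579]
tcp_rot: [180.0, 0.1, 176.1]
force: [-0.3, 0.8, 7.8]
grip_width: 0.056
gripper_force: 30.0
[  50.5 -302.4 -132.3]
```

```bash
python3 -m creep '[{"claw":50,"dx":0,"dy":0,"dz":-10,"rx":0,"ry":0,"rz":0},{"claw":50,"dx":0,"dy":0,"dz":-35,"rx":0,"ry":0,"rz":0},{"claw":50,"dx":0,"dy":0,"dz":-70,"rx":0,"ry":0,"rz":0},{"claw":50,"dx":0,"dy":0,"dz":-105,"rx":0,"ry":0,"rz":0},{"claw":50,"dx":0,"dy":0,"dz":-130,"rx":0,"ry":0,"rz":0},{"claw":50,"dx":6,"dy":-25,"dz":-135,"rx":0,"ry":0,"rz":0},{"claw":50,"dx":12,"dy":-60,"dz":-135,"rx":0,"ry":0,"rz":0},{"claw":50,"dx":18,"dy":-95,"dz":-135,"rx":0,"ry":0,"rz":0}]'
python3 -m creep '[{"claw":50,"dx":6,"dy":-36,"dz":0,"rx":0,"ry":0,"rz":0},{"claw":50,"dx":12,"dy":-72,"dz":0,"rx":0,"ry":0,"rz":0},{"claw":50,"dx":18,"dy":-108,"dz":0,"rx":0,"ry":0,"rz":0},{"claw":50,"dx":24,"dy":-144,"dz":0,"rx":0,"ry":0,"rz":0},{"claw":50,"dx":30,"dy":-178,"dz":0,"rx":0,"ry":0,"rz":0},{"claw":50,"dx":33,"dy":-207,"dz":0,"rx":0,"ry":0,"rz":0},{"claw":50,"dx":33,"dy":-207,"dz":0,"rx":0,"ry":0,"rz":0},{"claw":50,"dx":33,"dy":-207,"dz":0,"rx":0,"ry":0,"rz":0}]'
python3 -m creep '[{"claw":50,"dx":0,"dy":0,"dz":0,"rx":0,"ry":0,"rz":0},{"claw":50,"dx":0,"dy":0,"dz":0,"rx":0,"ry":0,"rz":0}]'
python3 - <<'E'
from h import *
from rig import manip
import pickle
o=manip.get_obs();c=manip.camera("wrist");pickle.dump((o,c),open("w10.pkl","wb"))
a=c["image"];b=manip.camera("scene")["image"]
cv2.imwrite("pics/w10.png",np.hstack([cv2.resize(a,(400,300),interpolation=cv2.INTER_AREA),b[170:470,200:600]])[:,:,::-1])
print(steps([.489,-.288,.076]))
E
```

```text
time: 27.18
tcp_pos: [0.5349, -0.0838, 0.1935]
tcp_rot: [-180.0, 0.1, 176.2]
force: [0.1, -1.2, -1.0]
grip_width: 0.056
gripper_force: 30.0
time: 27.85
tcp_pos: [0.4873, -0.2888, 0.1922]
tcp_rot: [-180.0, 0.0, 175.9]
force: [0.3, -0.7, 0.2]
grip_width: 0.0562
gripper_force: 30.0
time: 28.02
tcp_pos: [0.4879, -0.2865, 0.1919]
tcp_rot: [180.0, -0.0, 176.2]
force: [0.3, -0.7, -0.8]
grip_width: 0.0562
gripper_force: 30.0
[ -1.   -1.6 115.8]
```

View pics/w10.png

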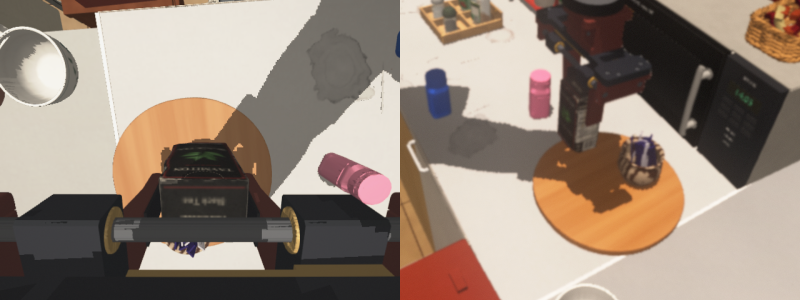

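The combined view shows the packet upright over the near half of the board (wrist half: board cols 112–272, creamer behind at (185,247)); scene half shows clearance to the creamer. Lowering.

```bash
python3 -c "
from h import *
import pickle
o,c=pickle.load(open('w10.pkl','rb'))
for u in [(307,155),(180,265),(435,265)]: print(plane(ray(c,u,(o['tcp_pos'],o['tcp_rot'])),.016))
"
python3 -m creep '[{"claw":50,"dx":0,"dy":-1,"dz":20,"rx":0,"ry":0,"rz":0},{"claw":50,"dx":0,"dy":-1,"dz":50,"rx":0,"ry":0,"rz":0},{"claw":50,"dx":0,"dy":-1,"dz":80,"rx":0,"ry":0,"rz":0},{"claw":50,"dx":0,"dy":-1,"dz":102,"rx":0,"ry":0,"rz":0},{"claw":50,"dx":0,"dy":-1,"dz":112,"rx":0,"ry":0,"rz":0},{"claw":50,"dx":0,"dy":-1,"dz":112,"rx":0,"ry":0,"rz":0},{"claw":50,"dx":0,"dy":-1,"dz":112,"rx":0,"ry":0,"rz":0}]'
```

```text
[ 0.42368115 -0.29519768  0.016     ]
[ 0.51809004 -0.42527047  0.016     ]
[ 0.5345266  -0.18013977  0.016     ]
time: 28.7
tcp_pos: [0.4882, -0.2882, 0.0799]
tcp_rot: [180.0, -0.0, 176.2]
force: [1.4, -0.7, -0.7]
grip_width: 0.0563
gripper_force: 30.0
```

```bash
python3 -m creep '[{"claw":50,"dx":0,"dy":0,"dz":2,"rx":0,"ry":0,"rz":0},{"claw":50,"dx":0,"dy":0,"dz":4,"rx":0,"ry":0,"rz":0},{"claw":50,"dx":0,"dy":0,"dz":6,"rx":0,"ry":0,"rz":0},{"claw":50,"dx":0,"dy":0,"dz":7,"rx":0,"ry":0,"rz":0},{"claw":50,"dx":0,"dy":0,"dz":7,"rx":0,"ry":0,"rz":0},{"claw":50,"dx":0,"dy":0,"dz":7,"rx":0,"ry":0,"rz":0}]'
```

```text
time: 29.2
tcp_pos: [0.4884, -0.289, 0.0739]
tcp_rot: [-180.0, 0.1, 176.1]
force: [-1.5, 0.6, 6.8]
grip_width: 0.0562
gripper_force: 30.0
```

Contact; release, lift, and look.

```bash
python3 -m creep '[{"claw":62,"dx":0,"dy":0,"dz":0,"rx":0,"ry":0,"rz":0},{"claw":68,"dx":0,"dy":0,"dz":0,"rx":0,"ry":0,"rz":0},{"claw":74,"dx":0,"dy":0,"dz":0,"rx":0,"ry":0,"rz":0},{"claw":74,"dx":0,"dy":0,"dz":0,"rx":0,"ry":0,"rz":0},{"claw":74,"dx":0,"dy":0,"dz":-20,"rx":0,"ry":0,"rz":0},{"claw":74,"dx":0,"dy":0,"dz":-55,"rx":0,"ry":0,"rz":0},{"claw":74,"dx":0,"dy":0,"dz":-95,"rx":0,"ry":0,"rz":0},{"claw":74,"dx":0,"dy":0,"dz":-130,"rx":0,"ry":0,"rz":0}]'
python3 -m creep '[{"claw":74,"dx":0,"dy":30,"dz":-30,"rx":0,"ry":0,"rz":0},{"claw":74,"dx":0,"dy":60,"dz":-50,"rx":0,"ry":0,"rz":0},{"claw":74,"dx":0,"dy":90,"dz":-60,"rx":0,"ry":0,"rz":0},{"claw":74,"dx":0,"dy":120,"dz":-60,"rx":0,"ry":0,"rz":0},{"claw":74,"dx":0,"dy":120,"dz":-60,"rx":0,"ry":0,"rz":0},{"claw":74,"dx":0,"dy":120,"dz":-60,"rx":0,"ry":0,"rz":0}]'
python3 - <<'E'
from h import *
from rig import manip
b=manip.camera("scene")["image"][130:430,200:500];a=manip.camera("side")["image"][170:370,180:380]
cv2.imwrite("pics/f.png",np.hstack([cv2.resize(b,(400,400)),cv2.resize(a,(400,400))])[:,:,::-1])
E
```

```text
time: 29.87
tcp_pos: [0.4876, -0.2885, 0.2042]
tcp_rot: [180.0, -0.0, 176.1]
force: [0.7, 0.2, 0.1]
grip_width: 0.0743
gripper_force: 0.0
time: 30.37
tcp_pos: [0.496, -0.1678, 0.2629]
tcp_rot: [-180.0, 0.0, 176.3]
force: [-0.4, 0.7, 0.1]
grip_width: 0.074
gripper_force: 0.0
```

View pics/f.png

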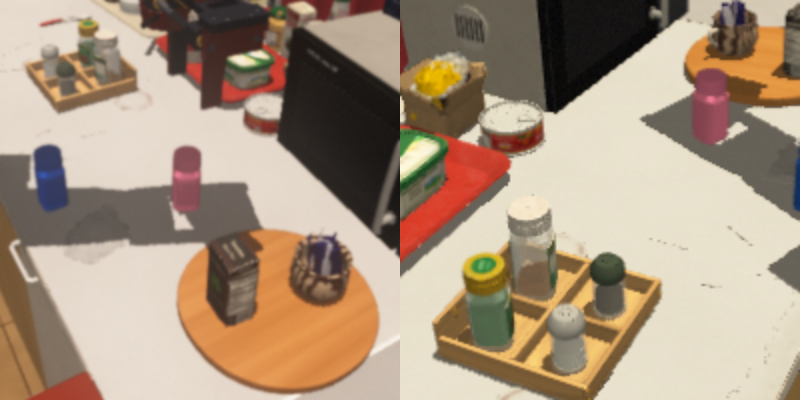

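All five objects are upright and in place: jars in the back bays, shakers in front, and the packet on the board beside the creamer. The tin looks untouched and the robot is clear, so I hand the job in.

```bash
python3 -c "
from rig import manip
print(manip.close_job())"
```

```text
the job is handed in; nothing more can be done
None
```

The job is handed in after about 30 s of robot time: both jars are upright in the back bays, both shakers in the front bays, and the tea packet stands on the board beside the creamer, with creamer and tin apparently unmoved in the last picture; the hand-in call returned no verdict.

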